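# Fill the sprung anode dispenser and bar it down for the van

## Robot

A 6-joint arm with a two-finger parallel gripper is mounted at the origin on the work surface. World frame = base frame: x ahead of the robot, y to its left, z up, the work surface at z = 0. Lengths are in m, angles in rad, forces in N, time in s.
With the tool pointing down it reaches from about 0.35 to 0.725 m from the base axis. Payload 6 kg.
Tool frame: the origin (TCP) lies between the finger pads; the fingertips stand 8 mm ahead of it and the grasp point (between the pads) lies 11 mm behind it (ctrl.finger_overhang is the distance from the TCP to the fingertips, in m); y points along the fingers, x is the direction in which the jaws open and shut, and the axes are right-handed (so a half turn about y gives the same grasp; the last joint's range is limited). The gripper opens to 85 mm and grips with 20 to 120 N. Pads are 22 mm wide; open, the fingers measure 114 mm over their backs; the gripper's body (76 mm by 85 mm) begins 54 mm behind the grasp point. The pads swing forward as they close: fully open they stand 13 mm farther back than shut.
Start: joints at [-0.937, 0.04, 0.085, 0, -1.615, -0.334], TCP at [0.177, -0.573, 0.239] pointing down, gripper open.
Joint ranges: [-2.56, 2.56], [-1.29, 2.01], [-1.08, 1.49], [-3.29, 1.98], [-2.81, -0.18], [-2.99, 2.99]. Speed limits (rad/s): [2.57, 2.57, 3.01, 3.14, 3.14, 3.14].

## Interface

Orientations are given as a unit quaternion [w, x, y, z].
In Python, from bench import get_state, grab_frame, camera_model, order, ctrl gives the robot as it stands.
- The arm moves only by the shell command python3 -m inch 'ROWS' [FORCE]. ROWS is JSON, a list of rows, each a list of 3 entries, a list of its own where there are three numbers: the finger opening in m, from 0 to 0.0854, then the shift along the tool's x, y, z in m, then the turn about the tool's y in rad. In form: [[gripper, [dx, dy, dz], turn], ...]. A call has 1 to 8 rows; each row shifts and turns the commanded pose from where the row before left it, along the tool's axes as they then stand; what a row does not reach is not made up. A row lasts 1/8 s, in which the tool goes at most 62.5 mm and 10.7 degrees, less where a joint would pass 70% of its speed; a pose out of reach is approached as far as the arm can. A call with a gripper value outside its range is refused whole. The fingers move at their own pace and stop on an object; FORCE is the grip in N (left out, the last holds). Time passes only in rows, so rows that do not move let the fingers close. It gives the time, the measured TCP pose, the force and the opening at its end, in the units of the state.
- get_state(): the state, without advancing time (a new reading comes with each control period).
- grab_frame(name): name is "scene" or "top"; returns (picture, depth): 420x560x3 uint8, red, green, blue; 420x560 float32, m along the optical axis (not along the pixel's ray), 0 where there is no reading.
- camera_model(name): a dict with "camera_matrix" (3x3 intrinsics, pixels), "D" ([k1, k2, p1, p2, k3] as OpenCV has them; the pictures are not rectified), "camera_from_world" (4x4, takes a point from world to camera coordinates). Camera axes: x right, y up, looking along -z (the intrinsics and any distortion apply to the point x, -y, -z); pixel columns grow to the right and rows downward; lengths in m; the calibration is good to about 2 mm. A picture is of the moment at which its call begins. camera_model takes no time and is no camera call.
- order.finish_job(): hands the job in, once; it reports no verdict.
The state is a dict: "clock": time; "joint_pos": joint angles; "qd": joint speeds; "joint_efforts": joint torques, N m; "tcp_pos": TCP position; "tcp_rot": TCP orientation; "contact_force": force on the tool from outside, world axes, zero at the start; "wrist_torque": the same for the moment, N m; "finger_gap": finger opening in m.
Only numpy, scipy, OpenCV 4.12 (cv2) and the standard library are available. Lean on these libraries where they do the work, as an engineer would, in place of code of your own. Each camera call takes 0.05 s, during which the arm holds its last target.

## Task

Load the two loose anodes flat onto the stack in the sprung dispenser, letting each one down gently with the sinking platform until the spring carries it, never dropping it. Then bar the stack down for the drive: hook one end of the retaining bar under the fixed keeper and press the other end down, without forcing it, until the spring bolt snaps out over it; let go and leave the other things on the bench where they are.

Things in the scene. Friction and masses are not known exactly. Their poses are not given: they have to be found in the camera images.
- dispenser: Galvanised sprung anode dispenser, fixed to the bench: base 130 x 330 x 10 mm, long along its y axis; origin under its centre, on the bench. Four corner angles with flared tops, 147 mm high, enclose a well 58 x 112 mm centred on the origin; long sides open at y -35 to 35, ends open 34 mm wide. Posts at both ends take the bar: keeper at -y, latch at +y.
- keeper_lip (a point): Lower inner edge, mid-width, of the keeper's fixed lip, 117 mm above the bench at dispenser y = -112 mm. The lip reaches back to the post's wall at y = -126; below it are free space, down to a ledge at 89 mm, and two cheeks 30 mm apart (y -126 to -110). The bar's end goes in under the lip from the dispenser's middle, bar tilted. Axes as dispenser.
- latch_seat (a point): Middle of the seat under the spring bolt, 107 mm above the bench at dispenser y = 118 mm (seat y 110 to 126, post's wall at 126); two cheeks 30 mm apart rise to 122 mm. Barred, the bar lies level on the dispenser's centre line, lifted by the spring against lip and bolt, underside about 111 mm above the bench, platform about 44 mm down. Axes as dispenser.
- platform (a joint): How far the platform has sunk, m: 0 as found with one anode aboard, growing as it sinks; bottom stop at 0.055. Spring 300 N/m: it sinks a further 7 to 18 mm for each anode laid on, by its weight.
- platform_top (a point): Centre of the platform's upper face (black rubber, 50 x 104 mm), 95 mm above the bench when platform reads 0.
- bolt (a joint): Spring bolt of the latch, m: 0 fully out, up to 0.013 as it is pushed back towards dispenser +y. 20 mm wide, it stands 10 mm out of the post (to y = 116 mm). Underside flat, 118.5 mm above the bench; upper face slopes up to 143 mm at the post: a bar end pressed down on it (5 to 15 N in all) pushes it back, and it springs out again over the bar.
- anode0: Anode already in the dispenser, lying on the platform: grey cast block with two bolt slots in its top, 50 x 104 x 20 mm (x, y, z), origin at the centre of its underside.
- anode1: Loose anode on the bench, to the robot's left: same block, 50 x 104 x 20 mm, long along y, origin at the centre of its underside. Cast in various alloys: 0.2 to 0.55 kg.
- anode2: Loose anode on the bench, to the robot's right: same block and same range of weight as anode1.
- bar: Retaining bar lying loose on the bench, 0.11 kg: aluminium strip 22 x 248 x 6 mm, long along its y axis, either way round alike, with a grip rib 18 mm wide, 90 mm long and 16 mm high on the middle of its top (total height 22 mm). Origin: centre of its underside.
- grease_tin: Bystander: round tin, 68 mm diameter, 85 mm high; origin under its centre.
- prop_nut: Bystander: brass flanged propeller nut, 48 mm diameter, 26 mm high; origin under its centre.
- wrench: Bystander: flat steel spanner lying on the bench, 180 mm long along its x axis; origin under its middle.
Things that resemble listed ones, but are neither listed nor needed, are in the scene too. Leave any orange or yellow look-alike of the anode2 alone.

How it is judged:
On the way:
1. both loose anodes lie flat on the stack, released (horizontal distance between each of anode1, anode2 and dispenser below 0.012 m and angle between each of anode1, anode2's own z axis and vertical below 0.08 rad and value of joint platform above 0.01 m and contact force between the fingers and anode1 below 0.1 N and contact force between the fingers and anode2 below 0.1 N), for 0.2 s.
At the end, for the whole second after the job is handed in: All three anodes flat (0.08 rad) in the dispenser within 12 mm of its axis; bar centred over them within 10 mm, aligned (0.06 rad), level (0.035 rad), underside at 106.5 to 114.5 mm; platform at least 39 mm down, bolt within 2.5 mm of fully out, all at rest (horizontal distance between each of anode0, anode1, anode2 and dispenser below 0.012 m and angle between each of anode0, anode1, anode2's own z axis and vertical below 0.08 rad and horizontal distance between bar and dispenser below 0.01 m and height (world z) of bar between 0.1065 and 0.1145 m and angle between bar's own z axis and vertical below 0.035 rad and angle between the y axis of bar and the y axis of dispenser, either way round below 0.06 rad and value of joint platform above 0.039 m and value of joint bolt below 0.0025 m and linear speed of each of bar, anode1, anode2 below 0.02 m/s); the robot touches nothing.
It fails at once if an anode was dropped: while the anodes are loaded (bar still more than 120 mm away) the platform sinks faster than 0.10 m/s (velocity of joint platform above 0.1 m/s and horizontal distance between bar and dispenser above 0.12 m).
It fails at once if the bar is forced: it bears on the dispenser's fixed frame with more than 80 N (contact force between bar and dispenser above 80 N).
It fails at once if the spanner is moved more than 30 mm (distance of wrench from where it was at the start of the episode above 0.03 m).
It fails at once if the grease tin is moved more than 30 mm (distance of grease_tin from where it was at the start of the episode above 0.03 m).
It fails at once if the propeller nut is moved more than 30 mm (distance of prop_nut from where it was at the start of the episode above 0.03 m).
It also fails if it takes over 72 s, if anything falls off the work surface, if the arm or the gripper's body presses on something with over 40 N, if the wrist force passes 120 N, or if a joint passes its speed limit or range.

## Working session

There is one attempt and no reset: what is moved stays moved. The work goes in short steps, Python scripts to look and compute and a shell command to move; the robot and the scene stay as the last step left them, time stands still between calls to the robot, and variables do not carry over. Pictures are saved under pics/ and viewed, and the job is handed in when it is done.

```bash
ls; mkdir -p pics; python3 - <<'E'
from bench import get_state, grab_frame, camera_model, order, ctrl
import numpy as np,cv2
print(get_state()); print([a for a in dir(ctrl) if a[0]!='_'])
for n in("scene","top"):
    p,d=grab_frame(n); cv2.imwrite(f"pics/{n}0.png",p[...,::-1]); np.save(f"pics/{n}0.npy",d); np.save(f"pics/{n}0c.npy",p)
    m=camera_model(n); print(n,m)
E
```

```text
pics
{'clock': 0.0, 'joint_pos': array([-9.37269877e-01,  4.08238039e-02,  8.37926240e-02, -4.90482517e-04,
       -1.61550863e+00, -3.33683800e-01]), 'qd': array([-8.39571579e-06, -8.21393469e-04,  2.35077128e-04, -3.11919368e-04,
        1.76184094e-03,  8.36460520e-05]), 'joint_efforts': array([ 3.22151436e-04, -3.68212080e+01,  3.47424960e+01,  6.93275571e+00,
       -5.33015744e-03, -7.78135529e-06]), 'tcp_pos': array([ 0.17720253, -0.5728967 ,  0.2382568 ]), 'tcp_rot': array([-0.42024202,  0.41916789,  0.5694245 , -0.56872723]), 'contact_force': array([0.18168613, 0.12531155, 0.12601979]), 'wrist_torque': array([-0.05528472, -0.03746118,  0.04097391]), 'finger_gap': 0.08524038551335208}
['PlanningError', 'finger_overhang']
scene {'camera_matrix': array([[404.13861893,   0.        , 279.83444228],
       [  0.        , 404.13861893, 211.80690146],
       [  0.        ,   0.        ,   1.        ]]), 'D': array([0.00530254, 0.        , 0.        , 0.        , 0.        ]), 'camera_from_world': array([[-0.15818814,  0.98730473,  0.01434858,  0.14918499],
       [-0.70167172, -0.1226237 ,  0.70186909,  0.31306134],
       [ 0.69471815,  0.10095937,  0.71216142, -1.51874864],
       [ 0.        ,  0.        ,  0.        ,  1.        ]])}
top {'camera_matrix': array([[533.43367392,   0.        , 273.12968026],
       [  0.        , 533.43367392, 218.15622568],
       [  0.        ,   0.        ,   1.        ]]), 'D': array([0.02937072, 0.        , 0.        , 0.        , 0.        ]), 'camera_from_world': array([[-2.61518685e-02, -9.99657971e-01,  1.42220228e-04,
        -3.05157688e-02],
       [ 9.93676343e-01, -2.59798435e-02,  1.09235402e-01,
        -5.51112420e-01],
       [-1.09194346e-01,  2.99803076e-03,  9.94015899e-01,
        -1.80819672e+00],
       [ 0.00000000e+00,  0.00000000e+00,  0.00000000e+00,
         1.00000000e+00]])}
```

View pics/scene0.png

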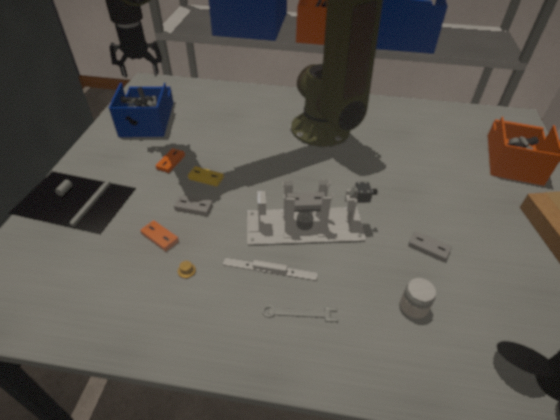

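View pics/top0.png

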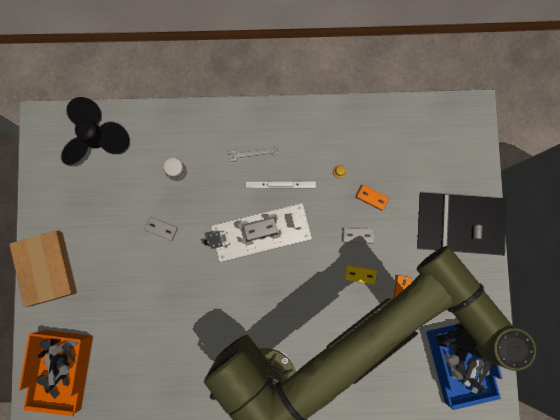

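```bash
python3 - <<'E'
import cv2
p=cv2.imread("pics/top0.png"); cv2.imwrite("pics/t1.png",cv2.resize(p[140:300,135:395],None,fx=3,fy=3,interpolation=cv2.INTER_CUBIC))
p=cv2.imread("pics/scene0.png"); cv2.imwrite("pics/s1.png",cv2.resize(p[170:330,220:460],None,fx=3.3,fy=3.3,interpolation=cv2.INTER_CUBIC))
E
```

```text
(no output)
```

View pics/t1.png

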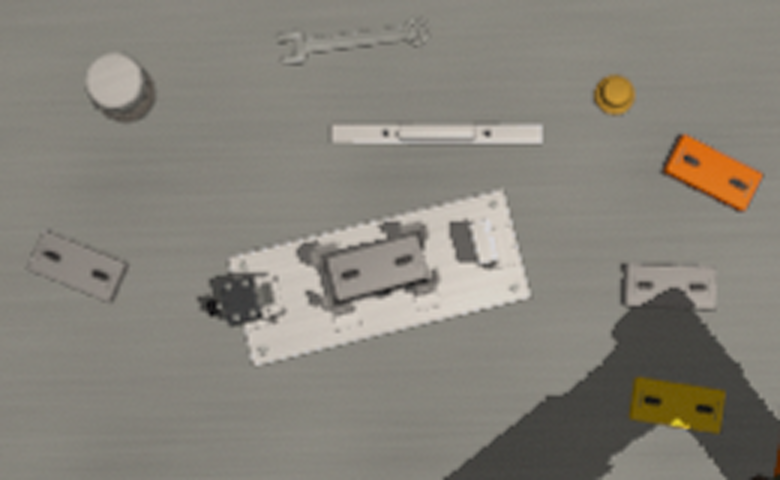

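View pics/s1.png

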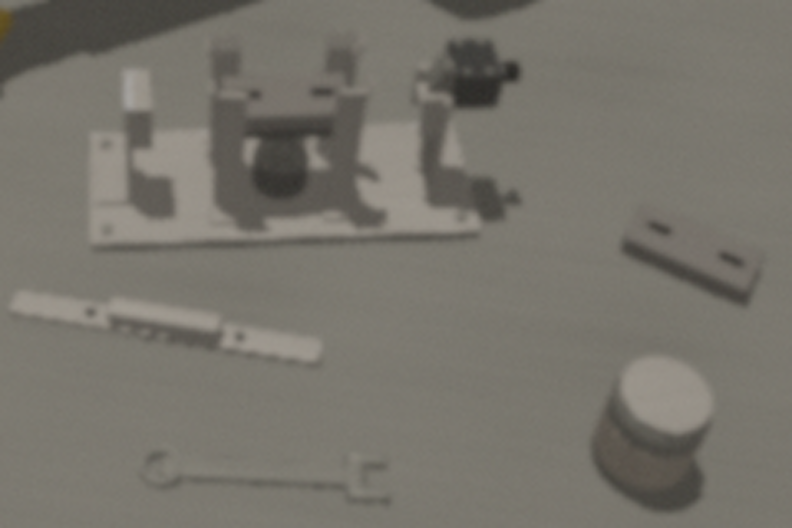

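```bash
cat > h.py <<'E'
from bench import get_state, grab_frame, camera_model, order, ctrl
import numpy as np,cv2
from scipy.spatial.transform import Rotation as R
def rays(name,uv):
    m=camera_model(name);K,D,T=m["camera_matrix"],m["D"],m["camera_from_world"]
    n=cv2.undistortPoints(np.asarray(uv,float).reshape(-1,1,2),K,D).reshape(-1,2)
    return T,n
def plane(name,uv,z):
    T,n=rays(name,uv); c=-T[:3,:3].T@T[:3,3]
    d=np.c_[n[:,0],-n[:,1],-np.ones(len(n))]@T[:3,:3]
    return c+d*((z-c[2])/d[:,2])[:,None]
def cloud(name,dep):
    h,w=dep.shape; v,u=np.mgrid[:h,:w]
    T,n=rays(name,np.c_[u.ravel(),v.ravel()]); d=dep.ravel()
    pc=np.c_[n[:,0]*d,-n[:,1]*d,-d]
    return ((pc-T[:3,3])@T[:3,:3]).reshape(h,w,3)
def rect(P):
    (c,(w,h),a)=cv2.minAreaRect((P[:,:2]*1000).astype(np.float32))
    if w<h: w,h=h,w; a+=90
    # yaw of long axis as deviation of world y
    a=(a-90+90)%180-90
    return np.round(np.array(c)/1000,4),round(w,1),round(h,1),round(a,2)
def blob(name,dep,win,z0,z1,ztop,extra=None):
    """win u0,v0,u1,v1; pixels with world height in z0..z1; outline cast to plane ztop"""
    C=cloud(name,dep); m=(C[...,2]>z0)&(C[...,2]<z1)&(dep>0)
    if extra is not None:m&=extra
    k=np.zeros_like(m);k[win[1]:win[3],win[0]:win[2]]=1;m&=k
    n,l,s,_=cv2.connectedComponentsWithStats(m.astype(np.uint8)); i=1+np.argmax(s[1:,4]); m=(l==i)
    v,u=np.nonzero(m); P=plane(name,np.c_[u,v],ztop)
    cor=np.vstack([plane(name,np.c_[u+a,v+b],ztop) for a in(-.5,.5) for b in(-.5,.5)])
    return dict(n=len(u),z=round(float(np.median(C[...,2][m])),4),cen=P.mean(0)[:2].round(4),rect=rect(cor))
E
python3 - <<'E'
from h import *
d=np.load("pics/top0.npy")
for n,w,a,b,z in[("anode1",(140,210,182,245),.012,.03,.02),("anode2",(335,222,380,248),.012,.03,.02),("bar",(235,172,325,195),.003,.03,.006),("rib",(235,172,325,195),.016,.03,.022),
 ("anode0",(235,212,285,248),.1,.13,.115),("base",(200,195,320,270),.004,.02,.01),("keeper",(280,208,303,235),.08,.2,.122),("latch",(200,228,230,255),.08,.2,.14),("tin",(160,150,190,185),.07,.1,.085),("nut",(330,160,350,182),.01,.04,.013),("wrench",(222,142,285,165),.002,.03,.005)]:
    try: print(n,blob("top",d,w,a,b,z))
    except Exception as e: print(n,e)
C=cloud("top",d); print(np.round(C[228:232:3,205:305:3,2]*1000).astype(int)); print(np.round(C[190:265:3,232:292:3,2]*1000).astype(int))
E
```

```text
anode1 {'n': 410, 'z': 0.0197, 'cen': array([0.5248, 0.3452]), 'rect': (array([0.525 , 0.3453]), 112.1, 56.9, -25.68)}
anode2 {'n': 401, 'z': 0.0195, 'cen': array([ 0.4841, -0.3376]), 'rect': (array([ 0.4843, -0.3378]), 104.7, 53.6, -4.08)}
bar {'n': 469, 'z': 0.0083, 'cen': array([ 0.6735, -0.0686]), 'rect': (array([ 0.6773, -0.0678]), 274.4, 76.4, -6.12)}
rib {'n': 111, 'z': 0.0218, 'cen': array([ 0.6699, -0.0746]), 'rect': (array([ 0.6683, -0.0737]), 90.7, 21.2, -1.5)}
anode0 {'n': 505, 'z': 0.114, 'cen': array([ 0.5063, -0.0024]), 'rect': (array([ 0.5066, -0.0011]), 113.2, 61.5, 14.55)}
base {'n': 2269, 'z': 0.0102, 'cen': array([ 0.5006, -0.0101]), 'rect': (array([ 0.4998, -0.0015]), 356.2, 154.7, 12.11)}
keeper {'n': 104, 'z': 0.1227, 'cen': array([ 0.5288, -0.1196]), 'rect': (array([ 0.5285, -0.1197]), 52.3, 27.7, -79.25)}
latch {'n': 308, 'z': 0.1422, 'cen': array([0.4718, 0.1365]), 'rect': (array([0.4718, 0.1412]), 83.3, 52.7, 9.82)}
tin {'n': 316, 'z': 0.084, 'cen': array([0.7251, 0.2874]), 'rect': (array([0.7246, 0.2875]), 71.8, 70.0, -76.55)}
nut {'n': 85, 'z': 0.024, 'ce
[... 2412 characters left out ...]
5   21    9   -3   11    6   12   10
    13   13   12   12    7    6]
 [   4   14    9    7   12    9    7   13   17   15    8    6   13   15
    15   10   -3   -1   -5    4]
 [   4    4   19    8   11   15   11    8   10    1    7   15    1  -10
    -2   -4   -1   -5   -3    5]
 [  11   11    9   11    5   13    3    6   -2    8    3    1    3    3
    -2   11 1858   -2    5   -1]
 [  13   10    4    4    2    0    8    0    2    6   -3    0    7    1
    -9    5    1   -2    1    0]
 [  -4   12    0    3    2   -5   -5    2    0    1    0    0   -3   -5
     0    1    1    2   -3    0]
 [   4   -9   -3   -4   -3    9   -6    0    2    1    2  -10   -1   -3
    -2  -10    0    5    3    1]]
```

```bash
python3 - <<'E'
from h import *
s=get_state(); q=s['tcp_rot']; print(R.from_quat(np.r_[q[1:],q[0]]).as_matrix().round(3)); print(ctrl.finger_overhang)
p=np.load("pics/top0c.npy"); 
hsv=cv2.cvtColor(p,cv2.COLOR_RGB2HSV)
for u,v in[(240,235),(270,205),(310,240),(150,200),(160,232),(358,232),(255,184)]: print((u,v),p[v,u],hsv[v,u])
E
```

```text
[[-0.295 -0.001 -0.955]
 [ 0.955  0.002 -0.295]
 [ 0.002 -1.     0.   ]]
0.008
(240, 235) [202 195 185] [ 18  21 202]
(270, 205) [133 130 122] [ 22  21 133]
(310, 240) [136 133 125] [ 22  21 136]
(150, 200) [136 132 125] [ 19  21 136]
(160, 232) [140 133 127] [ 14  24 140]
(358, 232) [160 153 146] [ 15  22 160]
(255, 184) [195 188 179] [ 17  21 195]
```

```bash
python3 - <<'E'
from h import *
F=[grab_frame("top") for _ in range(8)]
S=[grab_frame("scene") for _ in range(4)]
d=np.median([f[1] for f in F],0).astype(np.float32); c=np.mean([f[0].astype(float) for f in F],0)
np.save("pics/topm.npy",d); np.save("pics/topmc.npy",c)
ds=np.median([f[1] for f in S],0).astype(np.float32); cs=np.mean([f[0].astype(float) for f in S],0)
np.save("pics/scm.npy",ds); np.save("pics/scmc.npy",cs)
for n,w,a,b,z in[("anode1",(140,210,182,245),.010,.03,.02),("anode2",(335,222,380,248),.01,.03,.02),("rib",(235,172,325,195),.016,.03,.022),
 ("anode0",(235,212,285,248),.1,.13,.115),("base",(200,195,320,270),.006,.02,.01),("keeper",(280,208,303,235),.08,.2,.122),("tin",(160,150,190,185),.07,.1,.085),("nut",(330,160,350,182),.015,.04,.026),("wrench",(222,142,285,165),.004,.03,.005)]:
    print(n,blob("top",d,w,a,b,z))
g=c.mean(2)
def edges(name,win,thr,z,extra=None):
    m=(g>thr).astype(np.uint8); k=np.zeros_like(m);k[win[1]:win[3],win[0]:win[2]]=1;m&=k
    n,l,s,_=cv2.connectedComponentsWithStats(m); i=1+np.argmax(s[1:,4]); v,u=np.nonzero(l==i)
    cor=np.vstack([plane("top",np.c_[u+a,v+b],z) for a in(-.5,.5) for b in(-.5,.5)])
    print(name,len(u),rect(cor),plane("top",np.c_[u,v],z).mean(0)[:2])
edges("base",(195,195,320,270),165,.01)
edges("bar",(235,172,325,195),165,.006)
C=cloud("scene",ds);Ct=cloud("top",d)
for nm,K,dd in(("s",C,ds),("t",Ct,d)):
  P=K.reshape(-1,3); ok=(dd.ravel()>0)&(P[:,2]>.06)&(P[:,2]<.2)&(abs(P[:,0]-.5)<.12)&(abs(P[:,1])<.2); np.save(f"pics/P{nm}.npy",P[ok]); print(ok.sum())
E
```

```text
anode1 {'n': 451, 'z': 0.0193, 'cen': array([0.5252, 0.3452]), 'rect': (array([0.5251, 0.3455]), 112.4, 54.8, -23.28)}
anode2 {'n': 438, 'z': 0.0194, 'cen': array([ 0.4841, -0.3373]), 'rect': (array([ 0.4841, -0.3378]), 104.4, 53.9, -3.68)}
rib {'n': 130, 'z': 0.021, 'cen': array([ 0.6701, -0.0738]), 'rect': (array([ 0.6701, -0.0738]), 90.7, 17.7, -1.5)}
anode0 {'n': 501, 'z': 0.1144, 'cen': array([ 0.5063, -0.0023]), 'rect': (array([ 5.069e-01, -2.000e-04]), 113.0, 58.3, 12.63)}
base {'n': 2438, 'z': 0.0099, 'cen': array([ 0.5011, -0.0091]), 'rect': (array([ 0.5043, -0.0022]), 333.6, 133.8, 12.54)}
keeper {'n': 105, 'z': 0.1222, 'cen': array([ 0.5289, -0.1196]), 'rect': (array([ 0.5285, -0.1197]), 52.3, 27.7, -79.25)}
tin {'n': 323, 'z': 0.0842, 'cen': array([0.7247, 0.2875]), 'rect': (array([0.7249, 0.2884]), 71.0, 68.6, -1.42)}
nut {'n': 67, 'z': 0.0252, 'cen': array([ 0.7113, -0.2835]), 'rect': (array([ 0.7116, -0.2823]), 35.5, 31.4, 87.8)}
wrench {'n': 248, 'z': 0.0068, 'cen': array([0.7863, 0.0241]), 'rect': (array([0.7856, 0.0192]), 181.4, 40.2, 5.14)}
base 2118 (array([ 0.5048, -0.0024]), 332.6, 133.0, 12.54) [ 0.49660063 -0.0167985 ]
bar 345 (array([ 0.6711, -0.074 ]), 246.2, 21.4, -1.5) [ 0.67209402 -0.07672363]
2176
1107
```

```bash
python3 - <<'E'
from h import *
d=np.load("pics/scm.npy"); g=np.load("pics/scmc.npy").mean(2); 
for n,w,a,b,z in[("anode1",(400,225,460,265),.013,.03,.02),("anode2",(165,190,220,222),.013,.03,.02),("rib",(215,250,325,290),.016,.03,.022),("anode0",(285,185,330,225),.107,.125,.115),("base",(240,200,370,250),.006,.014,.01)]:
    print(n,blob("scene",d,w,a,b,z))
for (u,v) in [(300,222),(258,235),(250,268),(300,275),(300,255)]: print(g[v,u],end=' ')
def edges(name,win,thr,z):
    m=(g>thr).astype(np.uint8); k=np.zeros_like(m);k[win[1]:win[3],win[0]:win[2]]=1;m&=k
    n,l,s,_=cv2.connectedComponentsWithStats(m); i=1+np.argmax(s[1:,4]); v,u=np.nonzero(l==i)
    cor=np.vstack([plane("scene",np.c_[u+a,v+b],z) for a in(-.5,.5) for b in(-.5,.5)])
    print(name,len(u),rect(cor),plane("scene",np.c_[u,v],z).mean(0)[:2])
for t in(125,135,145): edges("bar",(215,250,325,290),t,.006)
for t in(125,135,145): edges("base",(240,195,370,250),t,.01)
cv2.imwrite("pics/s2.png",cv2.resize(np.load("pics/scmc.npy")[170:300,230:390,::-1].clip(0,255).astype(np.uint8)*1,None,fx=5,fy=4.6,interpolation=cv2.INTER_CUBIC))
E
```

```text
anode1 {'n': 600, 'z': 0.0208, 'cen': array([0.5322, 0.3467]), 'rect': (array([0.5322, 0.3462]), 109.0, 62.0, -23.07)}
anode2 {'n': 471, 'z': 0.0211, 'cen': array([ 0.4903, -0.3351]), 'rect': (array([ 0.4904, -0.3356]), 110.1, 61.4, -3.33)}
rib {'n': 239, 'z': 0.023, 'cen': array([ 0.6764, -0.0707]), 'rect': (array([ 0.6768, -0.0711]), 92.7, 26.5, -1.17)}
anode0 {'n': 628, 'z': 0.116, 'cen': array([0.5099, 0.0015]), 'rect': (array([5.051e-01, 2.000e-04]), 122.5, 83.2, 12.17)}
base {'n': 2570, 'z': 0.0112, 'cen': array([ 5.207e-01, -5.000e-04]), 'rect': (array([0.5064, 0.0008]), 330.6, 136.3, 12.43)}
57.083333333333336 147.66666666666666 133.83333333333334 151.25 115.75 bar 659 (array([ 0.6685, -0.0712]), 254.0, 37.7, -1.81) [ 0.6694676  -0.07072023]
bar 318 (array([ 0.6674, -0.1131]), 167.2, 30.6, 4.61) [ 0.66655098 -0.11733675]
bar 95 (array([ 0.6629, -0.0748]), 86.2, 13.4, -2.02) [ 0.66277261 -0.07447494]
base 1219 (array([ 0.5143, -0.0464]), 240.6, 136.4, 12.47) [ 0.53708584 -0.08792653]
base 889 (array([ 0.5275, -0.0997]), 132.2, 126.7, -76.83) [ 0.53446894 -0.10345467]
base 224 (array([ 0.5126, -0.0938]), 99.1, 58.3, -81.06) [ 0.50440013 -0.0878339 ]
```

View pics/s2.png

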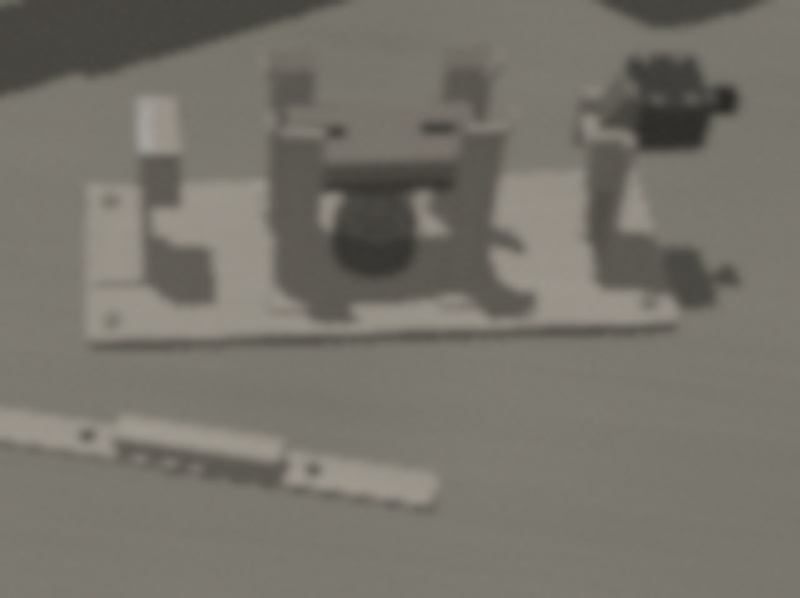

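```bash
python3 -m inch '[[0.085,[0,0,0],-0.172],[0.085,[0,0,0],-0.172],[0.085,[0,0,0],-0.172],[0.085,[0,0,0],-0.172],[0.085,[0,0,0],-0.172],[0.085,[0,0,0],-0.172],[0.085,[0,0,0],-0.172]]' 40
cat > go.py <<'E'
import sys
from h import *
# go.py x y z yawdeg : needed turn, then shift in tool axes (after turn). z = TCP height
def tool(s=None):
    s=s or get_state(); q=s['tcp_rot']; M=R.from_quat(np.r_[q[1:],q[0]]).as_matrix(); return s,M
if __name__=="__main__":
    s,M=tool(); yaw=np.degrees(np.arctan2(M[1,0],M[0,0]))
    x,y,z,t=map(float,sys.argv[1:5])
    turn=-((t-yaw+180)%360-180)
    a=np.radians(t); X=np.array([np.cos(a),np.sin(a),0]);Y=np.array([0,0,-1.]);Z=np.cross(X,Y)
    dl=np.array([x,y,z])-s['tcp_pos']
    print("t",round(s['clock'],3),"yaw",yaw.round(2),"turn",np.radians(turn).round(4),"shift",[round(float(dl@v),4) for v in(X,Y,Z)],"tcp",s['tcp_pos'].round(4),"F",s['contact_force'].round(2),"gap",round(s['finger_gap'],4),"down",M[:,1].round(3),"j6",s['joint_pos'][[0,5]].round(2))
E
python3 go.py .4845 -.336 .10 176.3
```

```text
clock: 1.58
tcp_pos: [0.1772, -0.5732, 0.2393]
tcp_rot: [-0.022, 0.022, 0.707, -0.707]
contact_force: [-1.0, 0.3, 0.7]
finger_gap: 0.0855
t 1.575 yaw 176.49 turn 0.0033 shift [-0.2913, 0.1393, -0.2565] tcp [ 0.1772 -0.5732  0.2393] F [-1.02  0.31  0.73] gap 0.0855 down [-0.  0. -1.] j6 [-0.94  0.88]
```

```bash
python3 -m inch '[[0.085,[-0.0364,0.0174,-0.0321],0],[0.085,[-0.0364,0.0174,-0.0321],0],[0.085,[-0.0364,0.0174,-0.0321],0],[0.085,[-0.0364,0.0174,-0.0321],0],[0.085,[-0.0364,0.0174,-0.0321],0],[0.085,[-0.0364,0.0174,-0.0321],0],[0.085,[-0.0364,0.0174,-0.0321],0],[0.085,[-0.0364,0.0174,-0.0321],0.003]]'
python3 - <<'E'
from h import *
for n in("top","scene"):
    p,d=grab_frame(n); cv2.imwrite(f"pics/{n}1.png",p[...,::-1])
p=cv2.imread("pics/top1.png"); cv2.imwrite("pics/t2.png",cv2.resize(p[180:300,280:420],None,fx=4,fy=4,interpolation=cv2.INTER_CUBIC))
E
python3 go.py .4845 -.336 .02 176.3
```

```text
clock: 2.58
tcp_pos: [0.4861, -0.3354, 0.0998]
tcp_rot: [0.025, -0.025, -0.707, 0.707]
contact_force: [-1.1, -1.3, 0.6]
finger_gap: 0.0851
t 2.675 yaw 176.2 turn -0.0018 shift [0.0019, 0.0772, 0.0029] tcp [ 0.4866 -0.3332  0.0972] F [-0.13  0.26 -1.16] gap 0.0851 down [-0.003  0.002 -1.   ] j6 [-0.26  0.2 ]
```

View pics/t2.png

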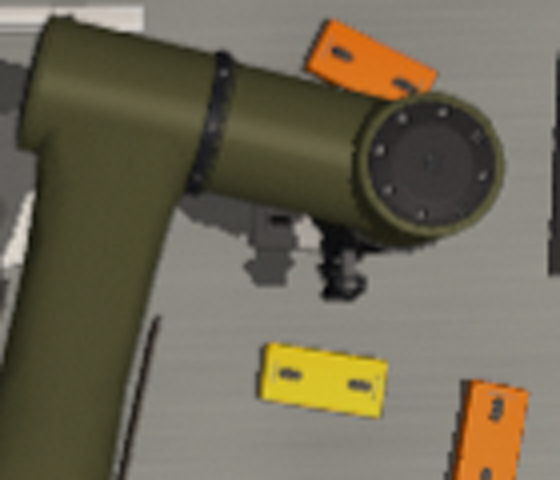

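View pics/scene1.png

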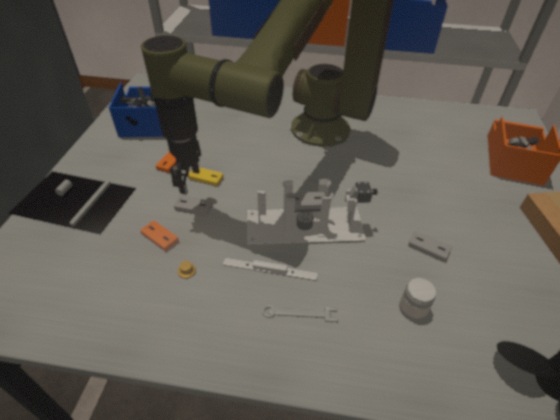

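```bash
python3 -m inch '[[0.085,[0.0019,0.02,0.0029],-0.002],[0.085,[0,0.03,0],0],[0.085,[0,0.02,0],0],[0.085,[0,0.01,0],0],[0.085,[0,0,0],0],[0.085,[0,0,0],0]]'
python3 go.py .4845 -.336 .012 176.3
```

```text
clock: 3.42
tcp_pos: [0.4834, -0.3397, 0.0213]
tcp_rot: [0.023, -0.025, -0.706, 0.707]
contact_force: [-0.9, 0.1, -0.3]
finger_gap: 0.0848
t 3.425 yaw 176.11 turn -0.0034 shift [-0.0008, 0.0093, -0.0038] tcp [ 0.4834 -0.3397  0.0213] F [-0.89  0.09 -0.31] gap 0.0848 down [ 0.002 -0.001 -1.   ] j6 [-0.27  0.21]
```

```bash
python3 -m inch '[[0.085,[0,0.005,0.0],0],[0.085,[0,0,0],0]]'; python3 go.py .4845 -.336 .012 176.3;python3 -m inch '[[0.085,[0,0,0.0],0]]'; python3 go.py .4845 -.336 .012 176.3
```

```text
clock: 3.68
tcp_pos: [0.4828, -0.3391, 0.0149]
tcp_rot: [-0.024, 0.024, 0.707, -0.707]
contact_force: [-0.6, 0.7, -1.3]
finger_gap: 0.0851
t 3.675 yaw 176.1 turn -0.0034 shift [-0.0015, 0.0029, -0.0032] tcp [ 0.4828 -0.3391  0.0149] F [-0.58  0.65 -1.35] gap 0.0851 down [-0.  0. -1.] j6 [-0.27  0.21]
clock: 3.8
tcp_pos: [0.4829, -0.3392, 0.0152]
tcp_rot: [0.024, -0.024, -0.707, 0.707]
contact_force: [-0.1, 0.6, 1.1]
finger_gap: 0.085
t 3.8 yaw 176.11 turn -0.0033 shift [-0.0014, 0.0032, -0.0033] tcp [ 0.4829 -0.3392  0.0152] F [-0.07  0.58  1.05] gap 0.085 down [ 0. -0. -1.] j6 [-0.27  0.21]
```

```bash
python3 -m inch '[[0.085,[-0.001,0.003,-0.0033],-0.003],[0.06,[0,0,0],0],[0.04,[0,0,0],0],[0.04,[0,0,0],0],[0.04,[0,0,0],0],[0.04,[0,0,0],0],[0.04,[0,0,0],0]]' 40; python3 go.py .4845 -.336 .012 176.3
```

```text
clock: 4.68
tcp_pos: [0.4847, -0.3362, 0.0127]
tcp_rot: [0.022, -0.023, -0.707, 0.707]
contact_force: [3.0, 0.9, 4.4]
finger_gap: 0.0489
t 4.675 yaw 176.29 turn -0.0002 shift [0.0002, 0.0007, -0.0001] tcp [ 0.4847 -0.3362  0.0127] F [2.99 0.85 4.38] gap 0.0489 down [ 0.001 -0.001 -1.   ] j6 [-0.27  0.2 ]
```

```bash
python3 -m inch '[[0.04,[0,-0.015,0],0],[0.04,[0,-0.035,0],0],[0.04,[0,-0.05,0],0],[0.04,[0,-0.05,0],0],[0.04,[0,-0.03,0],0],[0.04,[0,0,0],-0.14],[0.04,[0,0,0],-0.143],[0.04,[0,0,0],0]]' 60; python3 go.py .505 -.001 .19 192.5
```

```text
clock: 5.68
tcp_pos: [0.483, -0.3356, 0.1908]
tcp_rot: [0.075, -0.077, 0.704, -0.702]
contact_force: [-0.4, 0.2, -4.0]
finger_gap: 0.0482
t 5.675 yaw -167.6 turn -0.0018 shift [-0.0939, 0.0008, -0.322] tcp [ 0.483  -0.3356  0.1908] F [-0.4   0.15 -4.02] gap 0.0482 down [-0.003  0.002 -1.   ] j6 [-0.27  0.48]
```

```bash
python3 -m inch '[[0.04,[-0.006,0,-0.02],0],[0.04,[-0.0130,0,-0.045],0],[0.04,[-0.0146,0,-0.05],0],[0.04,[-0.0146,0,-0.05],0],[0.04,[-0.0146,0,-0.05],0],[0.04,[-0.0146,0,-0.05],0],[0.04,[-0.0116,0,-0.04],0],[0.04,[-0.0049,0,-0.017],-0.002]]'; python3 -m inch '[[0.04,[0,0,0],0],[0.04,[0,0,0],0],[0.04,[0,0,0],0]]';python3 go.py .505 -.001 .19 192.5
python3 - <<'E'
from h import *
for n in("top","scene"):
    p,d=grab_frame(n); cv2.imwrite(f"pics/{n}2.png",p[...,::-1]); np.save(f"pics/{n}2.npy",d)
p=cv2.imread("pics/top2.png"); cv2.imwrite("pics/t3.png",cv2.resize(p[170:290,190:330],None,fx=4,fy=4,interpolation=cv2.INTER_CUBIC))
p=cv2.imread("pics/scene2.png"); cv2.imwrite("pics/s3.png",cv2.resize(p[120:260,220:400],None,fx=4,fy=4,interpolation=cv2.INTER_CUBIC))
E
```

```text
clock: 6.68
tcp_pos: [0.5054, 0.0012, 0.1918]
tcp_rot: [0.078, -0.078, 0.703, -0.703]
contact_force: [-0.9, -0.1, -4.1]
finger_gap: 0.0488
clock: 7.05
tcp_pos: [0.506, -0.0022, 0.1921]
tcp_rot: [-0.077, 0.077, -0.703, 0.703]
contact_force: [0.1, -0.1, -5.2]
finger_gap: 0.0482
t 7.05 yaw -167.5 turn 0.0 shift [0.0007, 0.0021, -0.0014] tcp [ 0.506  -0.0022  0.1921] F [ 0.1  -0.07 -5.15] gap 0.0482 down [-0. -0. -1.] j6 [ 0.39 -0.18]
```

View pics/t3.png

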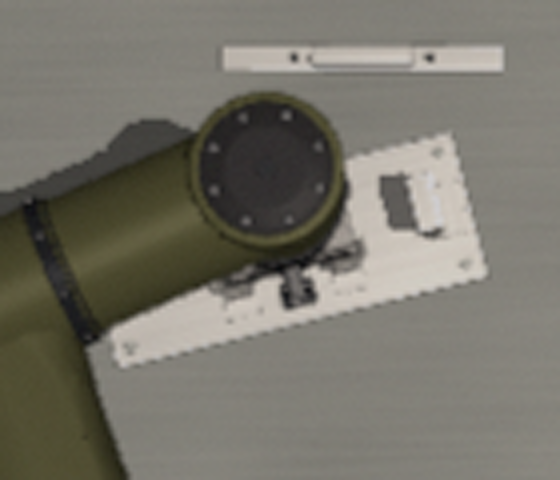

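View pics/s3.png

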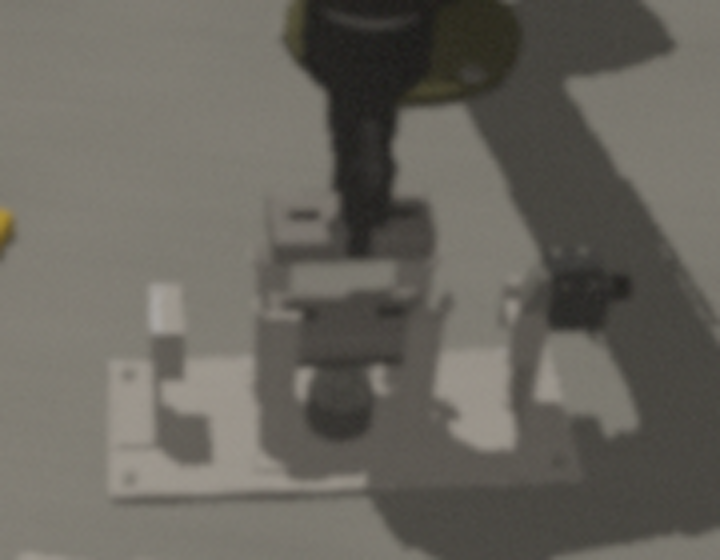

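```bash
python3 - <<'E'
from h import *
o=np.array([.505,-.001]);a=np.radians(12.5);X=np.array([np.cos(a),np.sin(a)]);Y=np.array([-np.sin(a),np.cos(a)])
def f(uv,z): p=plane("scene",[uv],z)[0][:2]-o; return (p@X).round(4),(p@Y).round(4)
print("held L/R",f((287.5,182.5),.20),f((328.7,181),.20))
print("posts front outer",f((230+272/5,170+133/4.6),.147),f((230+507/5,170+125/4.6),.147))
print("inner",f((230+325/5,170+135/4.6),.147),f((230+465/5,170+127/4.6),.147))
d=np.load("pics/scene2.npy"); C=cloud("scene",d); q=(C[...,:2]-o); x=q@X; y=q@Y; z=C[...,2]
for lo,hi,xr in((.183,.197,(.015,.04)),(.19,.207,(-.03,.03))):
  m=(z>lo)&(z<hi)&(x>xr[0])&(x<xr[1])&(abs(y)<.075)&(d>0); print(m.sum(),np.percentile(y[m],[0,1,50,99,100]).round(4),np.percentile(x[m],[1,99]).round(4))
d=np.load("pics/scm.npy"); C=cloud("scene",d); q=(C[...,:2]-o); x=q@X; y=q@Y; z=C[...,2]
for sgn in(-1,1):
  m=(z>.12)&(z<.16)&(y*sgn>.03)&(y*sgn<.09)&(abs(x)<.06)
  for xs in(-1,1):
    k=m&(x*xs>0.01); print(sgn,xs,k.sum(),np.percentile(y[k],[2,50,98]).round(4),np.percentile(x[k],[2,50,98]).round(4))
E
```

```text
held L/R (np.float64(0.0353), np.float64(-0.0544)) (np.float64(0.034), np.float64(0.0483))
posts front outer (np.float64(0.038), np.float64(-0.0611)) (np.float64(0.0369), np.float64(0.0603))
inner (np.float64(0.0409), np.float64(-0.0341)) (np.float64(0.0376), np.float64(0.0384))
149 [-0.0542 -0.0542 -0.0103  0.0491  0.0497] [0.0173 0.0323]
466 [-0.0542 -0.054  -0.0162  0.0484  0.049 ] [-0.0238  0.0289]
-1 -1 102 [-0.0632 -0.049  -0.0357] [-0.0337 -0.0284 -0.0151]
-1 1 86 [-0.0624 -0.05   -0.0355] [0.0206 0.0338 0.0381]
1 -1 108 [0.0368 0.0506 0.0625] [-0.0343 -0.028  -0.015 ]
1 1 84 [0.0358 0.0496 0.0628] [0.0207 0.0337 0.0385]
```

```bash
python3 -m inch '[[0.04,[0,0.01,-0.0025],0],[0.04,[0,0.015,0],0],[0.04,[0,0.01,0],0],[0.04,[0,0.005,0],0],[0.04,[0,0.005,0],0],[0.04,[0,0.005,0],0],[0.04,[0,0.004,0],0]]'; python3 go.py .505 -.001 .13 192.5;  python3 -m inch '[[0.04,[0,0.003,0],0],[0.04,[0,0.003,0],0],[0.04,[0,0.0,0],0]]'; python3 go.py .505 -.001 .115 192.5
```

```text
clock: 8.02
tcp_pos: [0.5056, 0.0012, 0.1379]
tcp_rot: [0.078, -0.078, 0.703, -0.703]
contact_force: [0.2, 0.5, -4.1]
finger_gap: 0.0488
t 8.025 yaw -167.39 turn 0.0018 shift [0.0011, 0.0079, 0.002] tcp [0.5056 0.0012 0.1379] F [ 0.2   0.5  -4.14] gap 0.0488 down [ 0.  0. -1.] j6 [ 0.4  -0.18]
clock: 8.4
tcp_pos: [0.5054, 0.0011, 0.1318]
tcp_rot: [0.077, -0.078, 0.703, -0.703]
contact_force: [-0.4, -0.1, -4.4]
finger_gap: 0.0482
t 8.4 yaw -167.4 turn 0.0018 shift [0.0009, 0.0168, 0.0019] tcp [0.5054 0.0011 0.1318] F [-0.41 -0.05 -4.43] gap 0.0482 down [-0. -0. -1.] j6 [ 0.4  -0.18]
```

```bash
for i in 1; do python3 -m inch '[[0.04,[0,0.003,0],0],[0.04,[0,0.003,0],0],[0.04,[0,0.003,0],0],[0.04,[0,0.0,0],0]]'; done; python3 -m inch '[[0.04,[0,0.003,0],0],[0.04,[0,0.003,0],0],[0.04,[0,0.0,0],0]]';  python3 go.py .505 -.001 .115 192.5
```

```text
clock: 8.9
tcp_pos: [0.5056, 0.0011, 0.123]
tcp_rot: [0.078, -0.078, 0.703, -0.703]
contact_force: [0.7, 0.4, -2.7]
finger_gap: 0.0482
clock: 9.28
tcp_pos: [0.5057, 0.0011, 0.1172]
tcp_rot: [-0.078, 0.077, -0.703, 0.703]
contact_force: [0.4, 0.4, -0.5]
finger_gap: 0.0485
t 9.275 yaw -167.39 turn 0.0019 shift [0.0012, 0.0022, 0.0019] tcp [0.5057 0.0011 0.1172] F [ 0.44  0.39 -0.45] gap 0.0485 down [ 0.  0. -1.] j6 [ 0.4  -0.18]
```

```bash
python3 -m inch '[[0.04,[0,0.0015,0],0],[0.04,[0,0,0],0]]'; python3 -m inch '[[0.052,[0,0,0],0],[0.06,[0,0,0],0],[0.075,[0,0,0],0],[0.085,[0,0,0],0]]'; python3 go.py .505 -.001 .19 192.5
```

```text
clock: 9.52
tcp_pos: [0.5057, 0.0011, 0.1157]
tcp_rot: [0.078, -0.077, 0.703, -0.703]
contact_force: [0.3, 0.0, -1.1]
finger_gap: 0.0484
clock: 10.02
tcp_pos: [0.5056, 0.0011, 0.1156]
tcp_rot: [0.078, -0.078, 0.703, -0.703]
contact_force: [-0.0, 0.2, 0.3]
finger_gap: 0.085
t 10.025 yaw -167.39 turn 0.0018 shift [0.001, -0.0744, 0.0019] tcp [0.5056 0.0011 0.1156] F [-0.01  0.23  0.26] gap 0.085 down [ 0.  0. -1.] j6 [ 0.4  -0.18]
```

```bash
python3 -m inch '[[0.085,[0,-0.02,0],0],[0.085,[0,-0.04,0],0],[0.085,[0,-0.025,0],0],[0.085,[0,0,0],0.156],[0.085,[0,0,0],0.156],[0.085,[0,0,0],0.156],[0.085,[0,0,0],0.156]]'; python3 go.py .526 .346 .10 156.7
```

```text
clock: 10.9
tcp_pos: [0.5056, 0.0011, 0.2006]
tcp_rot: [-0.144, 0.144, 0.692, -0.692]
contact_force: [0.4, -0.9, -0.3]
finger_gap: 0.0852
t 10.9 yaw 156.56 turn -0.0025 shift [0.1177, 0.1006, -0.3248] tcp [0.5056 0.0011 0.2006] F [ 0.4  -0.87 -0.31] gap 0.0852 down [ 0.  0. -1.] j6 [ 0.4  -0.81]
```

```bash
python3 -m inch '[[0.085,[0.0100,0,-0.0268],0],[0.085,[0.0180,0,-0.050],0],[0.085,[0.0180,0,-0.050],0],[0.085,[0.0180,0,-0.050],0],[0.085,[0.0180,0.01,-0.050],0],[0.085,[0.0180,0.03,-0.050],0],[0.085,[0.0177,0.035,-0.048],0],[0.085,[0,0.025,0],-0.003]]';python3 -m inch '[[0.085,[0,0,0],0],[0.085,[0,0,0],0]]'; python3 go.py .526 .346 .03 156.7
python3 - <<'E'
from h import *
for n in("top","scene"):
    p,d=grab_frame(n); cv2.imwrite(f"pics/{n}3.png",p[...,::-1]); np.save(f"pics/{n}3.npy",d)
a=cv2.imread("pics/top3.png")[170:290,130:330];b=cv2.imread("pics/scene3.png")[150:300,230:470]
cv2.imwrite("pics/t4.png",cv2.resize(a,None,fx=4,fy=4,interpolation=cv2.INTER_CUBIC));cv2.imwrite("pics/s4.png",cv2.resize(b,None,fx=3.3,fy=3.3,interpolation=cv2.INTER_CUBIC))
E
```

```text
clock: 11.9
tcp_pos: [0.5238, 0.3485, 0.0974]
tcp_rot: [0.141, -0.139, -0.692, 0.694]
contact_force: [-0.2, -0.1, -0.4]
finger_gap: 0.0852
clock: 12.15
tcp_pos: [0.5257, 0.346, 0.1024]
tcp_rot: [-0.14, 0.141, 0.693, -0.692]
contact_force: [-0.3, 0.1, 0.5]
finger_gap: 0.085
t 12.15 yaw 157.01 turn 0.0053 shift [-0.0002, 0.0724, -0.0001] tcp [0.5257 0.346  0.1024] F [-0.25  0.1   0.5 ] gap 0.085 down [ 0.002  0.001 -1.   ] j6 [ 0.9 -1.3]
```

View pics/t4.png

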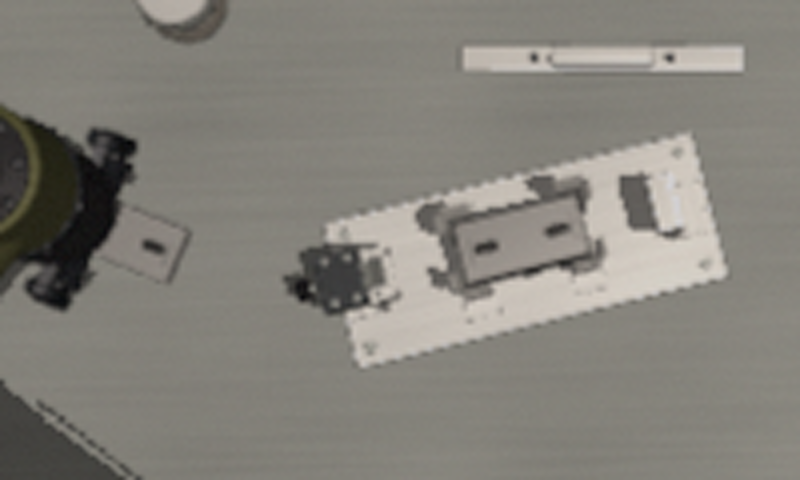

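View pics/s4.png

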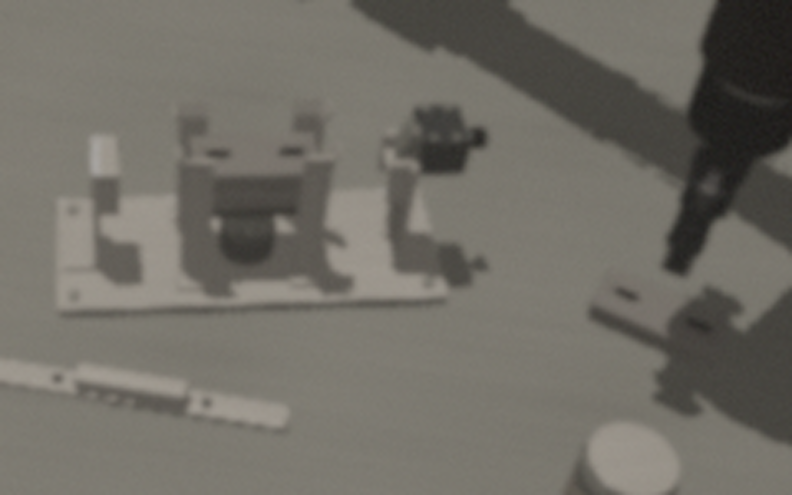

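```bash
python3 -m inch '[[0.085,[0,0.02,0],0.004],[0.085,[0,0.035,0],0],[0.085,[0,0.02,0],0],[0.085,[0,0.01,0],0],[0.085,[0,0.003,0],0],[0.085,[0,0,0],0],[0.085,[0,0,0],0]]';python3 go.py .526 .346 .012 156.7
python3 - <<'E'
from h import *
d=np.median([np.load("pics/top3.npy"),grab_frame("top")[1],grab_frame("top")[1]],0).astype(np.float32)
print(blob("top",d,(235,212,285,248),.1,.135,.121))
ds=np.load("pics/scene3.npy");print(blob("scene",ds,(285,180,330,225),.112,.13,.121))
E
```

```text
clock: 13.12
tcp_pos: [0.5255, 0.3465, 0.0138]
tcp_rot: [-0.142, 0.143, 0.693, -0.692]
contact_force: [0.4, 0.2, 0.6]
finger_gap: 0.085
t 13.125 yaw 156.8 turn 0.0018 shift [-0.0007, 0.0018, 0.0003] tcp [0.5255 0.3465 0.0138] F [0.36 0.17 0.62] gap 0.085 down [ 0.001  0.001 -1.   ] j6 [ 0.9  -1.31]
{'n': 515, 'z': 0.1196, 'cen': array([ 0.504 , -0.0009]), 'rect': (array([5.047e-01, 4.000e-04]), 115.8, 66.6, 12.22)}
{'n': 651, 'z': 0.1211, 'cen': array([0.509 , 0.0012]), 'rect': (array([0.5074, 0.    ]), 122.4, 88.8, 12.7)}
```

Stack top ≈ 0.1205. Close, lift, carry.

```bash
python3 -m inch '[[0.085,[0,0.0015,0],0],[0.06,[0,0,0],0],[0.04,[0,0,0],0],[0.04,[0,0,0],0],[0.04,[0,0,0],0],[0.04,[0,0,0],0]]' 60; python3 -m inch '[[0.04,[0,-0.015,0],0],[0.04,[0,-0.035,0],0],[0.04,[0,-0.05,0],0],[0.04,[0,-0.05,0],0],[0.04,[0,-0.035,0],0],[0.04,[0,0,0],0]]'; python3 go.py .505 -.001 .197 192.5
```

```text
clock: 13.98
tcp_pos: [0.5254, 0.3462, 0.0118]
tcp_rot: [-0.142, 0.142, 0.693, -0.692]
contact_force: [1.0, -0.8, 3.9]
finger_gap: 0.0487
clock: 14.72
tcp_pos: [0.5256, 0.3467, 0.1995]
tcp_rot: [-0.141, 0.143, 0.694, -0.691]
contact_force: [0.3, 1.2, -4.8]
finger_gap: 0.0481
t 14.725 yaw 156.8 turn -0.6231 shift [0.0954, 0.0025, 0.335] tcp [0.5256 0.3467 0.1995] F [ 0.32  1.22 -4.79] gap 0.0481 down [ 0.003  0.004 -1.   ] j6 [ 0.9  -1.31]
```

```bash
python3 -m inch '[[0.04,[0,0,0],-0.156],[0.04,[0,0,0],-0.156],[0.04,[0,0,0],-0.156],[0.04,[0,0,0],-0.156],[0.04,[0,0,0],0]]'; python3 go.py .5057 .0005 .197 192.5
```

```text
clock: 15.35
tcp_pos: [0.5241, 0.3456, 0.1934]
tcp_rot: [-0.075, 0.078, -0.702, 0.704]
contact_force: [-0.2, -0.9, -5.0]
finger_gap: 0.0485
t 15.35 yaw -167.53 turn -0.0006 shift [0.0927, -0.0036, 0.3329] tcp [0.5241 0.3456 0.1934] F [-0.25 -0.88 -5.05] gap 0.0485 down [-0.004 -0.002 -1.   ] j6 [ 0.9  -0.68]
```

```bash
python3 -m inch '[[0.04,[0.0057,-0.003,0.02],0],[0.04,[0.0130,0,0.047],0],[0.04,[0.0142,0,0.051],0],[0.04,[0.0142,0,0.051],0],[0.04,[0.0142,0,0.051],0],[0.04,[0.0142,0,0.051],0],[0.04,[0.0122,0,0.043],0],[0.04,[0.0052,0,0.019],0]]'; python3 -m inch '[[0.04,[0,0,0],0],[0.04,[0,0,0],0],[0.04,[0,0,0],0]]';python3 go.py .5057 .0005 .197 192.5
python3 - <<'E'
from h import *
o=np.array([.505,-.001]);a=np.radians(12.5);X=np.array([np.cos(a),np.sin(a)]);Y=np.array([-np.sin(a),np.cos(a)])
F=[grab_frame("scene") for _ in range(2)]; d=np.mean([f[1] for f in F],0)
cv2.imwrite("pics/scene4.png",cv2.resize(F[0][0][120:260,220:400,::-1],None,fx=4,fy=4,interpolation=cv2.INTER_CUBIC))
C=cloud("scene",d); q=(C[...,:2]-o); x=q@X; y=q@Y; z=C[...,2]
for lo,hi,xr in((.183,.201,(.015,.04)),(.193,.211,(-.03,.03))):
  m=(z>lo)&(z<hi)&(x>xr[0])&(x<xr[1])&(abs(y)<.075)&(d>0); print(m.sum(),np.percentile(y[m],[0,1,50,99,100]).round(4),np.percentile(x[m],[1,99]).round(4))
E
```

```text
clock: 16.35
tcp_pos: [0.5057, -0.002, 0.199]
tcp_rot: [0.075, -0.075, 0.703, -0.703]
contact_force: [0.6, 0.8, -3.5]
finger_gap: 0.0485
clock: 16.73
tcp_pos: [0.5066, 0.0014, 0.1989]
tcp_rot: [0.077, -0.078, 0.703, -0.703]
contact_force: [0.3, 0.3, -4.6]
finger_gap: 0.0485
t 16.725 yaw -167.43 turn 0.0012 shift [0.001, 0.0019, 0.0007] tcp [0.5066 0.0014 0.1989] F [ 0.32  0.3  -4.59] gap 0.0485 down [-0.  0. -1.] j6 [ 0.4  -0.18]
118 [-0.0474 -0.0473  0.0032  0.0549  0.0561] [0.0243 0.0328]
516 [-0.0479 -0.0476 -0.0105  0.0549  0.0561] [-0.0228  0.0288]
```

View pics/scene4.png

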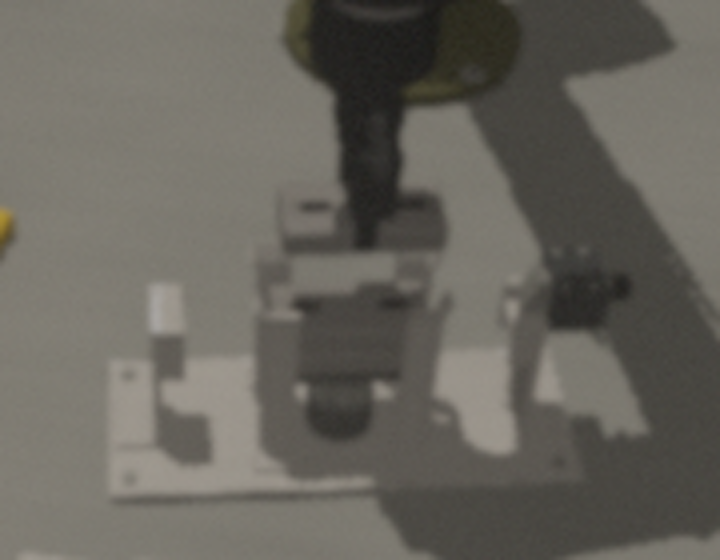

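```bash
python3 -m inch '[[0.04,[0.0005,0.01,0.0038],0],[0.04,[0,0.018,0],0],[0.04,[0,0.012,0],0],[0.04,[0,0.006,0],0],[0.04,[0,0.005,0],0],[0.04,[0,0.004,0],0],[0.04,[0,0.004,0],0],[0.04,[0,0.0,0],0]]'; python3 go.py .505 -.001 .135 192.5;  python3 -m inch '[[0.04,[0,0.003,0],0],[0.04,[0,0.003,0],0],[0.04,[0,0.003,0],0],[0.04,[0,0.0,0],0]]'; python3 -m inch '[[0.04,[0,0.003,0],0],[0.04,[0,0.003,0],0],[0.04,[0,0.003,0],0],[0.04,[0,0.0,0],0]]';
```

```text
clock: 17.82
tcp_pos: [0.5069, -0.003, 0.1399]
tcp_rot: [0.077, -0.077, 0.703, -0.703]
contact_force: [0.3, -0.2, -5.3]
finger_gap: 0.0483
t 17.825 yaw -167.45 turn 0.0008 shift [0.0014, 0.0049, -0.0024] tcp [ 0.5069 -0.003   0.1399] F [ 0.29 -0.17 -5.29] gap 0.0483 down [-0.  0. -1.] j6 [ 0.39 -0.17]
clock: 18.32
tcp_pos: [0.5068, -0.003, 0.1307]
tcp_rot: [-0.077, 0.078, -0.703, 0.703]
contact_force: [0.3, 0.0, -4.8]
finger_gap: 0.0482
clock: 18.82
tcp_pos: [0.5072, -0.003, 0.1222]
tcp_rot: [-0.077, 0.077, -0.703, 0.703]
contact_force: [0.3, 0.5, -1.1]
finger_gap: 0.0479
```

```bash
python3 -m inch '[[0.04,[0,0.003,0],0],[0.04,[0,0.0,0],0],[0.04,[0,0.0,0],0]]'; python3 -m inch '[[0.04,[0,0.001,0],0],[0.04,[0,0,0],0]]'
```

```text
clock: 19.2
tcp_pos: [0.5072, -0.003, 0.1193]
tcp_rot: [0.077, -0.077, 0.703, -0.703]
contact_force: [0.1, -0.5, -1.3]
finger_gap: 0.0485
clock: 19.45
tcp_pos: [0.5072, -0.003, 0.1182]
tcp_rot: [0.077, -0.077, 0.703, -0.703]
contact_force: [0.2, -1.0, -0.8]
finger_gap: 0.0483
```

```bash
python3 -m inch '[[0.04,[0,0.0015,0],0],[0.04,[0,0,0],0]]'; python3 -m inch '[[0.04,[0,0,0],0]]';  python3 -m inch '[[0.04,[0,0.001,0],0]]'; python3 -m inch '[[0.04,[0,0,0],0]]'
```

```text
clock: 19.7
tcp_pos: [0.5072, -0.003, 0.1166]
tcp_rot: [0.077, -0.077, 0.703, -0.703]
contact_force: [0.8, -0.2, 0.5]
finger_gap: 0.0484
clock: 19.82
tcp_pos: [0.5072, -0.003, 0.1168]
tcp_rot: [-0.077, 0.077, -0.703, 0.703]
contact_force: [1.6, -0.8, 0.4]
finger_gap: 0.0483
clock: 19.95
tcp_pos: [0.5072, -0.003, 0.1158]
tcp_rot: [0.077, -0.077, 0.703, -0.703]
contact_force: [1.2, -0.2, 1.4]
finger_gap: 0.0484
clock: 20.08
tcp_pos: [0.5071, -0.003, 0.1156]
tcp_rot: [0.077, -0.077, 0.703, -0.703]
contact_force: [2.2, -0.6, 0.2]
finger_gap: 0.0488
```

```bash
python3 -m inch '[[0.052,[0,0,0],0],[0.06,[0,0,0],0],[0.075,[0,0,0],0],[0.085,[0,0,0],0]]' 40; python3 -m inch '[[0.085,[0,-0.015,0],0],[0.085,[0,-0.03,0],0],[0.085,[0,-0.03,0],0],[0.06,[0,-0.01,0],0.122],[0.05,[0,0,0],0.122],[0.05,[0,0,0],0]]'; python3 go.py .6715 -.0525 .08 178.5
python3 - <<'E'
from h import *
o=np.array([.505,-.001]);a=np.radians(12.5);X=np.array([np.cos(a),np.sin(a)]);Y=np.array([-np.sin(a),np.cos(a)])
ds=np.load("pics/scm.npy");C=cloud("scene",ds)
q=(C[...,:2]-o); x=q@X; y=q@Y; z=C[...,2]
for n,lo,hi in(("keeper",-.15,-.1),("latch",.1,.19)):
    m=(y>lo)&(y<hi)&(abs(x)<.04)&(z>.1)
    print(n); 
    for yy in np.arange(lo,hi,.006):
        k=m&(y>=yy)&(y<yy+.006)
        if k.sum()>3: print(round(yy,3),k.sum(),np.percentile(z[k],[10,50,95]).round(3),np.percentile(x[k],[5,95]).round(3))
E
```

```text
clock: 20.58
tcp_pos: [0.507, -0.003, 0.1156]
tcp_rot: [0.077, -0.077, 0.703, -0.703]
contact_force: [0.0, -0.4, -0.2]
finger_gap: 0.0852
clock: 21.32
tcp_pos: [0.5072, -0.003, 0.2017]
tcp_rot: [-0.008, 0.009, 0.707, -0.707]
contact_force: [0.8, -0.3, -0.6]
finger_gap: 0.0501
t 21.325 yaw 178.63 turn 0.0022 shift [-0.1656, 0.1217, 0.0452] tcp [ 0.5072 -0.003   0.2017] F [ 0.81 -0.29 -0.64] gap 0.0501 down [ 0.001  0.    -1.   ] j6 [ 0.39 -0.42]
keeper
-0.132 42 [0.111 0.124 0.125] [-0.017  0.025]
-0.126 42 [0.11  0.124 0.125] [-0.017  0.023]
-0.12 38 [0.107 0.124 0.125] [-0.019  0.024]
-0.114 31 [0.105 0.123 0.125] [-0.014  0.024]
latch
0.106 25 [0.104 0.109 0.123] [-0.018  0.022]
0.112 49 [0.106 0.119 0.128] [-0.015  0.023]
0.118 54 [0.108 0.125 0.141] [-0.009  0.023]
0.124 46 [0.109 0.125 0.146] [-0.004  0.025]
0.13 65 [0.117 0.139 0.149] [-0.015  0.025]
0.136 49 [0.121 0.147 0.149] [-0.014  0.025]
0.142 46 [0.119 0.147 0.149] [-0.014  0.025]
0.148 49 [0.121 0.147 0.149] [-0.015  0.025]
0.154 45 [0.121 0.147 0.149] [-0.015  0.025]
0.16 50 [0.12  0.147 0.149] [-0.016  0.025]
0.166 23 [0.121 0.145 0.147] [-0.014  0.025]
0.172 11 [0.131 0.136 0.14 ] [-0.001  0.011]
0.178 14 [0.13  0.137 0.14 ] [-0.001  0.011]
0.184 9 [0.126 0.137 0.139] [-0.002  0.01 ]
```

```bash
python3 -m inch '[[0.05,[-0.03,0,0.009],0.002],[0.05,[-0.05,0.02,0.0135],0],[0.05,[-0.05,0.04,0.0135],0],[0.05,[-0.0356,0.04,0.0092],0],[0.05,[0,0.022,0],0],[0.05,[0,0,0],0],[0.05,[0,0,0],0]]'; python3 go.py .6715 -.0525 .019 178.5
python3 - <<'E'
from h import *
o=np.array([.505,-.001]);a=np.radians(12.5);X=np.array([np.cos(a),np.sin(a)]);Y=np.array([-np.sin(a),np.cos(a)])
for n in("top","scene"):
    p,d=grab_frame(n); cv2.imwrite(f"pics/{n}5.png",p[...,::-1]); np.save(f"pics/{n}5.npy",d)
a_=cv2.imread("pics/top5.png")[150:270,190:350];b=cv2.imread("pics/scene5.png")[130:310,210:400]
cv2.imwrite("pics/t6.png",cv2.resize(a_,None,fx=4,fy=4,interpolation=cv2.INTER_CUBIC));cv2.imwrite("pics/s6.png",cv2.resize(b,None,fx=3.3,fy=3.3,interpolation=cv2.INTER_CUBIC))
C=cloud("top",np.load("pics/top5.npy"));q=C[...,:2]-o;x=q@X;y=q@Y;z=C[...,2];m=(abs(x)<.02)&(abs(y)<.045)
print("stack top",m.sum(),np.median(z[m]))
E
```

```text
clock: 22.2
tcp_pos: [0.6698, -0.0519, 0.0826]
tcp_rot: [0.008, -0.01, -0.707, 0.707]
contact_force: [0.5, 0.3, 1.2]
finger_gap: 0.0503
t 22.2 yaw 178.54 turn 0.0007 shift [-0.0017, 0.0636, 0.0005] tcp [ 0.6698 -0.0519  0.0826] F [0.5  0.28 1.21] gap 0.0503 down [ 0.003 -0.    -1.   ] j6 [ 0.22 -0.25]
stack top 334 0.12537022100410605
```

View pics/t6.png

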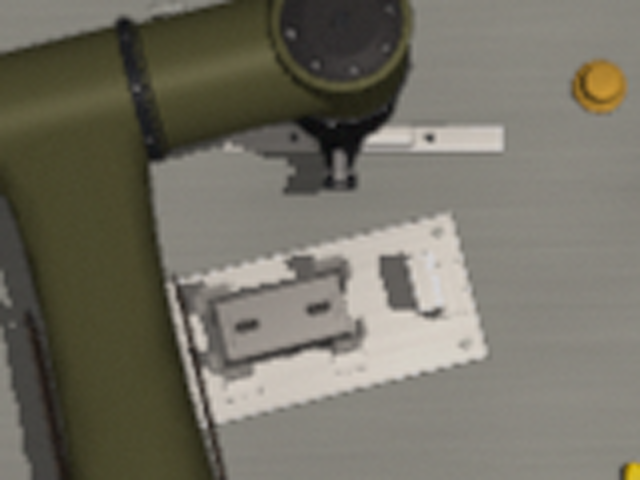

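View pics/s6.png

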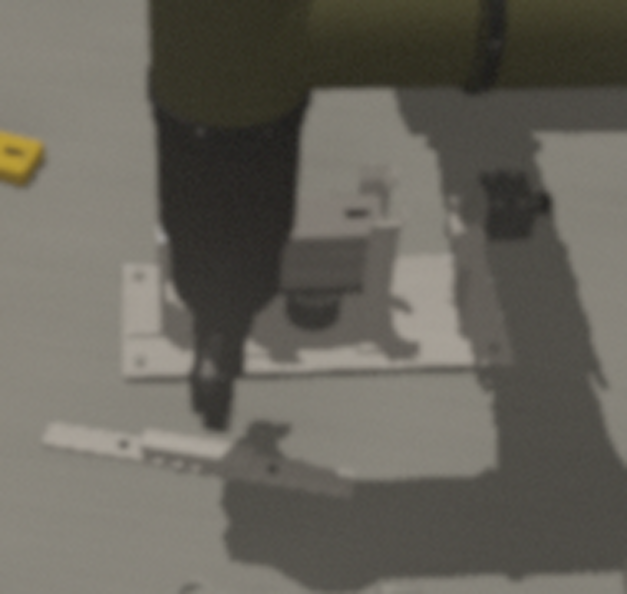

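```bash
python3 -m inch '[[0.05,[-0.0012,0.02,0],0],[0.05,[0,0.025,0],0],[0.05,[0,0.015,0],0],[0.05,[0,0.0036,0],0],[0.05,[0,0,0],0],[0.05,[0,0,0],0]]' 30; python3 go.py .6715 -.0525 .019 178.5
```

```text
clock: 23.05
tcp_pos: [0.671, -0.0519, 0.018]
tcp_rot: [-0.009, 0.01, 0.707, -0.707]
contact_force: [-0.4, -0.3, -0.2]
finger_gap: 0.0499
t 23.05 yaw 178.46 turn -0.0007 shift [-0.0005, -0.001, 0.0006] tcp [ 0.671  -0.0519  0.018 ] F [-0.39 -0.29 -0.24] gap 0.0499 down [ 0.002  0.    -1.   ] j6 [ 0.22 -0.25]
```

```bash
python3 -m inch '[[0.03,[0,-0.001,0],0],[0.01,[0,0,0],0],[0.01,[0,0,0],0],[0.01,[0,0,0],0],[0.01,[0,0,0],0]]' 30;python3 go.py .6715 -.0525 .019 178.5; python3 -m inch '[[0.01,[0,-0.01,0],0],[0.01,[0,-0.02,0],0],[0.01,[0,-0.04,0],0],[0.01,[0,-0.05,0],0],[0.01,[0,-0.04,0],-0.122],[0.01,[0,0,0],-0.122],[0.01,[0,0,0],0],[0.01,[0,0,0],0]]' ; python3 go.py .55 -.205 .16 192.5
python3 - <<'E'
from h import *
for n in("scene",):
    p,d=grab_frame(n); cv2.imwrite(f"pics/{n}6.png",p[...,::-1]); np.save(f"pics/{n}6.npy",d)
E
```

```text
clock: 23.68
tcp_pos: [0.6709, -0.0519, 0.0187]
tcp_rot: [-0.009, 0.01, 0.707, -0.707]
contact_force: [0.2, 0.2, 5.8]
finger_gap: 0.0169
t 23.675 yaw 178.47 turn -0.0006 shift [-0.0006, -0.0003, 0.0006] tcp [ 0.6709 -0.0519  0.0187] F [0.24 0.24 5.8 ] gap 0.0169 down [ 0.001 -0.    -1.   ] j6 [ 0.22 -0.25]
clock: 24.68
tcp_pos: [0.6699, -0.052, 0.1772]
tcp_rot: [0.075, -0.076, 0.703, -0.703]
contact_force: [-0.5, -0.2, -0.2]
finger_gap: 0.0173
t 24.675 yaw -167.71 turn -0.0036 shift [0.1502, 0.0172, 0.1234] tcp [ 0.6699 -0.052   0.1772] F [-0.54 -0.24 -0.17] gap 0.0173 down [-0.001  0.    -1.   ] j6 [ 0.22 -0.  ]
```

View pics/scene6.png

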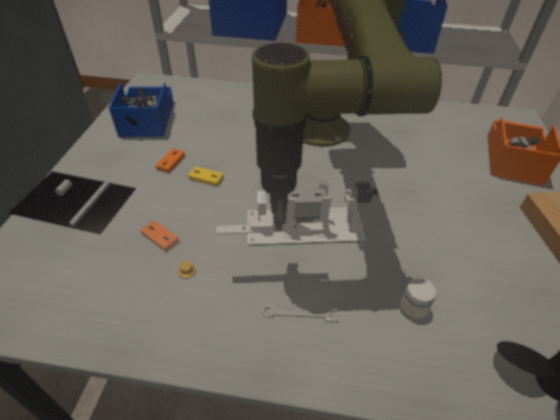

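```bash
cat > barfit.py <<'E'
from h import *
from go import tool
def fit(n="scene",N=3,y0=-.2,y1=.2,dz=.12,xw=.012,save=None):
    F=[grab_frame(n) for _ in range(N)]; D=np.stack([f[1] for f in F]); d=D.mean(0); d[(D==0).any(0)]=0
    if save: cv2.imwrite(save,F[0][0][...,::-1])
    C=cloud(n,d); s,M=tool(); t=s['tcp_pos']
    bx=-M[:2,0]; by=-M[:2,2]; q=C[...,:2]-t[:2]; x=q@bx; y=q@by; z=C[...,2]-t[2]
    m=(abs(x-.001)<xw)&(y>y0)&(y<y1)&(z>-dz)&(z<.06)&(d>0)&(C[...,2]>.02)
    return s,x[m],y[m],z[m]
if __name__=="__main__":
    s,x,y,z=fit(save="pics/bf%d.png"%(get_state()['clock']*100))
    for a in np.arange(-.2,.2,.01):
        k=(y>=a)&(y<a+.01)
        if k.sum()>2: print(round(a,3),k.sum(),np.percentile(z[k],[10,50,90]).round(4),np.percentile(x[k],[5,95]).round(3))
    print(y.min(),y.max(),s['tcp_pos'])
E
python3 barfit.py; ls pics/bf*
```

```text
-0.15 9 [-0.0132 -0.0114 -0.0111] [-0.008  0.011]
-0.14 37 [-0.0139 -0.0118 -0.0108] [-0.007  0.011]
-0.13 34 [-0.0143 -0.0118 -0.0108] [-0.008  0.011]
-0.12 33 [-0.0144 -0.012  -0.0106] [-0.007  0.011]
-0.11 45 [-0.0148 -0.0118 -0.0107] [-0.01   0.012]
-0.1 35 [-0.0153 -0.012  -0.011 ] [-0.009  0.011]
-0.09 32 [-0.0128 -0.0116 -0.0102] [-0.008  0.011]
-0.08 39 [-0.0134 -0.0118 -0.0101] [-0.008  0.011]
-0.07 40 [-0.0133 -0.0109  0.0042] [-0.006  0.011]
-0.06 48 [-0.0126  0.0009  0.0048] [-0.005  0.011]
-0.05 58 [-0.013   0.0001  0.0049] [-0.004  0.011]
-0.04 50 [-0.0137  0.0015  0.0047] [-0.004  0.011]
-0.03 50 [-0.0133  0.002   0.0046] [-0.007  0.011]
-0.02 50 [-0.012   0.0011  0.005 ] [-0.006  0.011]
-0.01 4 [-0.0146 -0.0145  0.0279] [-0.007  0.011]
0.0 5 [-0.0156 -0.0139 -0.0121] [0.01  0.013]
0.01 41 [-0.0151 -0.0037  0.0039] [-0.001  0.011]
0.02 39 [-0.0142 -0.0105  0.0045] [-0.005  0.011]
0.03 36 [-0.0139 -0.0119 -0.0103] [-0.01   0.011]
0.04 36 [-0.0137 -0.0118 -0.0108] [-0.009  0.011]
0.05 34 [-0.013  -0.0116 -0.0107] [-0.009  0.011]
0.06 34 [-0.0125 -0.0118 -0.0108] [-0.009  0.011]
0.07 35 [-0.0134 -0.0117 -0.0109] [-0.008  0.011]
0.08 35 [-0.0154 -0.012  -0.0109] [-0.008  0.011]
0.09 35 [-0.014  -0.0117 -0.0109] [-0.009  0.012]
0.1 16 [-0.015  -0.0118 -0.0108] [-0.011  0.011]
-0.14225205846935654 0.10391840833189596 [ 0.67011019 -0.05203438  0.17722402]
pics/bf2472.png
```

```bash
python3 go.py .5525 -.2109 .150 192.5
```

```text
t 24.875 yaw -167.62 turn -0.0021 shift [0.1492, 0.0272, 0.1296] tcp [ 0.6701 -0.052   0.1772] F [ 0.1   0.35 -0.41] gap 0.0173 down [-0.001 -0.    -1.   ] j6 [ 0.22 -0.  ]
```

```bash
python3 -m inch '[[0.01,[0.015,0,0.014],-0.002],[0.01,[0.032,0,0.028],0],[0.01,[0.035,0,0.03],0],[0.01,[0.035,0,0.03],0],[0.01,[0.0322,0,0.0276],0],[0.01,[0,0.01,0],0],[0.01,[0,0.01,0],0],[0.01,[0,0,0],0]]'; python3 -m inch '[[0.01,[0,0,0],0]]'; python3 go.py .5525 -.2109 .142 192.5; python3 - <<'E'
from h import *
for n in("scene","top"):
    p,d=grab_frame(n); cv2.imwrite(f"pics/{n}7.png",p[...,::-1])
a=cv2.imread("pics/scene7.png")[110:290,130:400];cv2.imwrite("pics/s7.png",cv2.resize(a,None,fx=2.9,fy=2.9,interpolation=cv2.INTER_CUBIC))
E
```

```text
clock: 25.88
tcp_pos: [0.5524, -0.2102, 0.1561]
tcp_rot: [0.077, -0.078, 0.703, -0.703]
contact_force: [-0.4, 0.7, -0.7]
finger_gap: 0.0173
clock: 26.0
tcp_pos: [0.5532, -0.2104, 0.1577]
tcp_rot: [-0.077, 0.078, -0.703, 0.703]
contact_force: [0.6, 0.4, -0.9]
finger_gap: 0.0169
t 26.0 yaw -167.4 turn 0.0018 shift [0.0008, 0.0157, 0.0004] tcp [ 0.5532 -0.2104  0.1577] F [ 0.63  0.38 -0.87] gap 0.0169 down [-0. -0. -1.] j6 [-0.02  0.24]
```

View pics/s7.png

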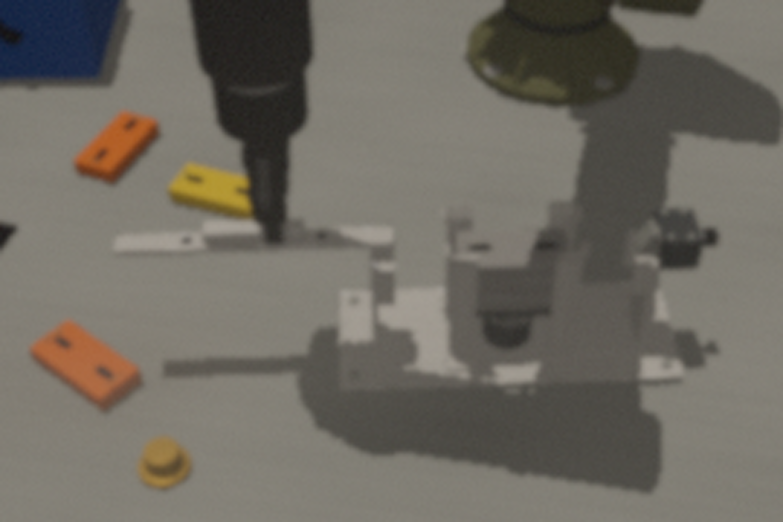

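```bash
python3 -m inch '[[0.01,[0,0.006,0],0],[0.01,[0,0.006,0],0],[0.01,[0,0.004,0],0],[0.01,[0,0.004,0],0],[0.01,[0,0.004,0],0],[0.01,[0,0,0],0]]' 25; python3 -m inch '[[0.01,[0,0.004,0],0],[0.01,[0,0.004,0],0],[0.01,[0,0.0,0],0]]'; python3 barfit.py | awk 'NR%3==1||/\[0/'
```

```text
clock: 26.85
tcp_pos: [0.553, -0.2112, 0.134]
tcp_rot: [-0.077, 0.077, -0.703, 0.703]
contact_force: [0.7, -1.8, 2.2]
finger_gap: 0.0169
clock: 27.22
tcp_pos: [0.5527, -0.2108, 0.1252]
tcp_rot: [0.077, -0.077, 0.703, -0.703]
contact_force: [1.4, -1.9, 1.4]
finger_gap: 0.0172
-0.2 21 [-0.1051 -0.1038 -0.1033] [-0.009  0.011]
-0.18 6 [-0.1049 -0.1037 -0.1034] [0.008 0.012]
-0.14 15 [-0.0396 -0.0386 -0.0375] [-0.009  0.011]
-0.11 25 [-0.0358 -0.0327 -0.0315] [-0.008  0.011]
-0.08 26 [-0.0303 -0.0264 -0.0246] [-0.006  0.011]
-0.05 38 [-0.0222 -0.0105 -0.0037] [-0.005  0.011]
-0.02 28 [-0.0166 -0.0074  0.002 ] [0.001 0.012]
-0.01 9 [-0.0164 -0.0136 -0.0118] [0.009 0.012]
0.01 40 [-0.0091  0.0055  0.0083] [-0.006  0.011]
0.04 27 [-0.0042 -0.0025 -0.0015] [-0.008  0.012]
0.07 28 [0.0001 0.0028 0.004 ] [-0.009  0.011]
0.08 31 [0.0004 0.0047 0.0058] [-0.009  0.012]
0.1 22 [-0.0008  0.0082  0.0092] [-0.009  0.012]
0.17 20 [0.0002 0.0017 0.0025] [-0.01  0.01]
0.18 24 [0.0007 0.0015 0.0024] [-0.009  0.011]
```

```bash
python3 -m inch '[[0.01,[0,0.004,0],0],[0.01,[0,0.004,0],0],[0.01,[0,0.004,0],0],[0.01,[0,0.003,0],0],[0.01,[0,0,0],0]]';  python3 -m inch '[[0.01,[0,-0.01,0],0],[0.01,[0,-0.02,0],0],[0.01,[0,-0.03,0],0],[0.01,[0,-0.03,0],0],[0.01,[0,-0.01,0],0],[0.01,[0,0,0],0],[0.01,[0,0,0],0]]' 60; cat > bf2.py <<'E'
from barfit import *
# strip top line: median of per-bin values outside rib
s,x,y,z=fit(N=3,y0=-.165,y1=.125)
Yb=[];Zb=[]
for a in np.arange(-.165,.125,.005):
    k=(y>=a)&(y<a+.005)
    if k.sum()>3 and not(-.075<a<.035): Yb.append(a+.0025);Zb.append(np.percentile(z[k],60))
p=np.polyfit(Yb,Zb,1); r=np.array(Zb)-np.polyval(p,Yb)
ok=abs(r)<.006; p=np.polyfit(np.array(Yb)[ok],np.array(Zb)[ok],1)
near=abs(z-np.polyval(p,y))<.006
yn=y[near]; print("theta",np.arctan(p[0]).round(4),"top z at tcp",p[1].round(4),"resid",np.abs(r[ok]).max().round(4),"y range rel tcp",yn.min().round(4),yn.max().round(4),"x",np.percentile(x[near],[5,95]).round(4),"tcp",s['tcp_pos'].round(4))
E
python3 bf2.py
```

```text
clock: 28.0
tcp_pos: [0.5527, -0.2108, 0.1104]
tcp_rot: [0.077, -0.077, 0.703, -0.703]
contact_force: [0.4, -1.2, 1.1]
finger_gap: 0.0172
clock: 28.88
tcp_pos: [0.5523, -0.2106, 0.2092]
tcp_rot: [0.076, -0.078, 0.703, -0.702]
contact_force: [0.8, -0.0, -0.7]
finger_gap: 0.016
theta 0.3613 top z at tcp -0.0131 resid 0.0012 y range rel tcp -0.1268 0.1045 x [-0.0084  0.0115] tcp [ 0.5524 -0.2108  0.2095]
```

```bash
python3 go.py .5007 .0206 .235 192.5
```

```text
t 29.025 yaw -167.45 turn 0.0009 shift [0.0004, -0.0255, -0.2371] tcp [ 0.5524 -0.2108  0.2095] F [-0.43  0.12 -0.39] gap 0.016 down [-0.002  0.    -1.   ] j6 [-0.03  0.24]
```

```bash
python3 -m inch '[[0.01,[0,-0.0255,-0.01],0],[0.01,[0,0,-0.04],0],[0.01,[0,0,-0.05],0],[0.01,[0,0,-0.05],0],[0.01,[0,0,-0.05],0],[0.01,[0,0,-0.037],0],[0.01,[0,0,0],0],[0.01,[0,0,0],0]]'; python3 -m inch '[[0.01,[0,0,0],0]]' ; python3 bf2.py;  python3 go.py .5007 .0206 .185 192.5
```

```text
clock: 30.02
tcp_pos: [0.5013, 0.0203, 0.2361]
tcp_rot: [-0.077, 0.078, -0.703, 0.703]
contact_force: [-0.4, -0.6, -1.0]
finger_gap: 0.016
clock: 30.15
tcp_pos: [0.5014, 0.0197, 0.2361]
tcp_rot: [-0.077, 0.077, -0.703, 0.703]
contact_force: [0.1, -0.3, -0.8]
finger_gap: 0.0162
t 30.3 yaw -167.53 turn -0.0005 shift [0.0005, 0.0511, -0.001] tcp [0.5014 0.0198 0.2361] F [ 0.07  0.48 -1.73] gap 0.016 down [-0. -0. -1.] j6 [ 0.44 -0.22]Traceback (most recent call last):
  File "bf2.py", line 9, in <module>
    ok=abs(r)<.006; p=np.polyfit(np.array(Yb)[ok],np.array(Zb)[ok],1)
                      ~~~~~~~~~~^^^^^^^^^^^^^^^^^^^^^^^^^^^^^^^^^^^^^
    raise TypeError("expected non-empty vector for x")
TypeError: expected non-empty vector for x
```

```bash
python3 -m inch '[[0.01,[0.0004,0.015,-0.001],0],[0.01,[0,0.02,0],0],[0.01,[0,0.012,0],0],[0.01,[0,0.004,0],0],[0.01,[0,0,0],0],[0.01,[0,0,0],0]]'; python3 go.py .5007 .0206 .172 192.5; cat > bf3.py <<'E'
from barfit import *
import sys
o=np.array([.505,-.001]);a=np.radians(12.5);X=np.array([np.cos(a),np.sin(a)]);Y=np.array([-np.sin(a),np.cos(a)])
F=[grab_frame("scene") for _ in range(3)]; d=np.mean([f[1] for f in F],0)
C=cloud("scene",d);q=C[...,:2]-o;x=q@X;y=q@Y;z=C[...,2]
zl=float(sys.argv[1]) if len(sys.argv)>1 else .09
for a in np.arange(-.15,.15,.006):
    k=(y>=a)&(y<a+.006)&(abs(x-.002)<.011)&(z>zl)&(z<.24)
    if k.sum()>2: print(round(a,3),k.sum(),(np.percentile(z[k],[10,50,90])*1000).round(1))
im=F[0][0][...,::-1][100:260,220:400]; cv2.imwrite(f"pics/c{int(get_state()['clock']*100)}.png",cv2.resize(im,None,fx=4,fy=3.7,interpolation=cv2.INTER_CUBIC)); print(f"pics/c{int(get_state()['clock']*100)}.png")
E
python3 bf3.py
```

```text
clock: 31.05
tcp_pos: [0.501, 0.0214, 0.186]
tcp_rot: [0.078, -0.077, 0.703, -0.703]
contact_force: [-0.2, 0.2, -0.9]
finger_gap: 0.0161
t 31.05 yaw -167.45 turn 0.0009 shift [0.0005, 0.014, 0.0007] tcp [0.501  0.0214 0.186 ] F [-0.21  0.19 -0.94] gap 0.0161 down [ 0.001  0.    -1.   ] j6 [ 0.45 -0.23]
-0.132 12 [122.8 124.  124.7]
-0.126 17 [123.8 124.3 124.8]
-0.12 12 [123.2 124.  124.8]
-0.114 10 [123.  123.6 124.4]
-0.108 7 [124.1 125.5 127.1]
-0.102 18 [124.9 127.  128.3]
-0.096 13 [127.4 129.6 130.5]
-0.09 14 [126.9 131.8 132.9]
-0.084 18 [131.7 133.9 135.3]
-0.078 15 [135.2 136.3 137.5]
-0.072 13 [135.7 138.6 139.2]
-0.066 14 [139.5 141.5 142.2]
-0.06 16 [140.4 142.9 144.1]
-0.054 22 [126.8 144.7 146.4]
-0.048 22 [126.6 146.  148.9]
-0.042 27 [126.4 148.3 150.7]
-0.036 37 [126.2 152.  169.2]
-0.03 42 [126.9 157.1 171.2]
-0.024 40 [126.6 158.9 173.7]
-0.018 35 [126.1 160.1 176.2]
-0.012 45 [126.6 162.8 178.3]
-0.006 36 [126.3 166.3 180.7]
0.0 41 [126.1 169.8 183.7]
0.006 46 [126.3 171.7 186.3]
0.012 27 [126.1 167.2 203. ]
0.018 19 [126.2 127.7 172.4]
0.024 13 [126.  126.7 172.2]
0.03 19 [125.8 126.5 189.7]
0.036 34 [126.8 178.6 194.9]
0.042 33 [126.4 180.6 198.5]
0.048 21 [125.7 183.2 193.1]
0.054 18 [183.5 186.  186.8]
0.06 17 [185.4 188.  190.8]
0.066 18 [186.5 190.7 192.2]
0.072 16 [190.4 192.9 194. ]
0.078 15 [192.9 195.1 196.5]
0.084 18 [192.8 196.6 198.8]
0.09 17 [197.9 199.6 200.3]
0.096 17 [198.5 201.8 203.2]
0.102 17 [202.2 204.  205.2]
0.108 28 [107.3 204.9 207.2]
0.114 41 [120.3 131.9 209.7]
0.12 53 [127.7 142.5 211.1]
0.126 30 [122.7 140.3 154.2]
0.132 19 [138.  147.4 149.4]
0.138 12 [147.4 148.2 148.9]
0.144 11 [147.3 148.1 148.9]
pics/c3120.png
```

```bash
python3 -m inch '[[0.01,[0.0003,0.003,-0.003],0],[0.01,[0,0.004,0],0],[0.01,[0,0.004,0],0],[0.01,[0,0.003,0],0],[0.01,[0,0,0],0],[0.01,[0,0,0],0]]'; python3 go.py .5007 .0206 .172 192.5; python3 bf3.py | head -20
```

```text
clock: 31.95
tcp_pos: [0.4998, 0.0241, 0.1715]
tcp_rot: [-0.077, 0.077, -0.703, 0.703]
contact_force: [-0.4, -0.6, -0.0]
finger_gap: 0.0162
t 31.95 yaw -167.46 turn 0.0007 shift [-0.0002, -0.0005, 0.0036] tcp [0.4998 0.0241 0.1715] F [-0.43 -0.62 -0.03] gap 0.0162 down [ 0. -0. -1.] j6 [ 0.45 -0.23]
-0.132 12 [123.2 124.3 125.1]
-0.126 18 [123.3 124.  124.9]
-0.12 12 [123.  123.5 124.4]
-0.114 10 [122.6 124.1 125. ]
-0.102 18 [109.8 112.2 113.5]
-0.096 14 [111.9 115.1 115.9]
-0.09 12 [114.1 116.1 117.5]
-0.084 17 [115.  118.7 120.1]
-0.078 15 [119.5 121.5 122.4]
-0.072 14 [120.7 123.4 124.7]
-0.066 12 [122.2 125.1 126.4]
-0.06 6 [128.4 129.4 129.8]
-0.054 16 [128.9 130.5 131.4]
-0.048 14 [128.7 133.1 134.6]
-0.042 19 [130.  134.7 136.5]
-0.036 27 [123.5 137.2 154.4]
-0.03 28 [123.3 146.7 156.6]
-0.024 37 [123.9 151.  159.1]
-0.018 33 [123.  150.1 161.4]
-0.012 34 [123.6 148.  162.8]
```

```bash
python3 -m inch '[[0.01,[0,0,0.004],0],[0.01,[0,0,0.004],0],[0.01,[0,0,0.004],0],[0.01,[0,0,0.004],0],[0.01,[0,0,0],0],[0.01,[0,0,0],0]]'; python3 go.py .5007 .0206 .172 192.5; python3 bf3.py | head -20; ls -t pics|head -1
```

```text
clock: 32.85
tcp_pos: [0.5032, 0.0086, 0.1712]
tcp_rot: [0.077, -0.077, 0.703, -0.703]
contact_force: [-0.2, -0.6, 0.0]
finger_gap: 0.0158
t 32.85 yaw -167.46 turn 0.0007 shift [-0.0001, -0.0008, -0.0123] tcp [0.5032 0.0086 0.1712] F [-0.23 -0.64  0.01] gap 0.0158 down [-0.  0. -1.] j6 [ 0.42 -0.2 ]
-0.132 12 [123.9 124.5 125.5]
-0.126 18 [123.7 124.3 124.6]
-0.12 10 [123.7 124.4 125.7]
-0.114 9 [123.2 124.3 124.8]
-0.108 17 [112.8 114.6 116.2]
-0.102 18 [115.2 117.  119. ]
-0.096 14 [116.4 119.7 120.9]
-0.09 14 [120.1 122.  123.1]
-0.084 16 [121.7 123.7 124.8]
-0.078 18 [123.9 126.1 127.6]
-0.072 14 [126.  128.8 129.7]
-0.066 12 [128.8 130.4 131.9]
-0.06 11 [132.7 134.1 134.9]
-0.054 19 [131.  135.6 136.7]
-0.048 28 [132.9 150.4 155.1]
-0.042 35 [128.5 146.5 157.6]
-0.036 30 [127.1 147.6 160. ]
-0.03 30 [127.6 153.1 162.3]
-0.024 38 [127.5 152.6 164.4]
-0.018 33 [126.4 153.4 166.7]
c3300.png
```

View pics/c3300.png

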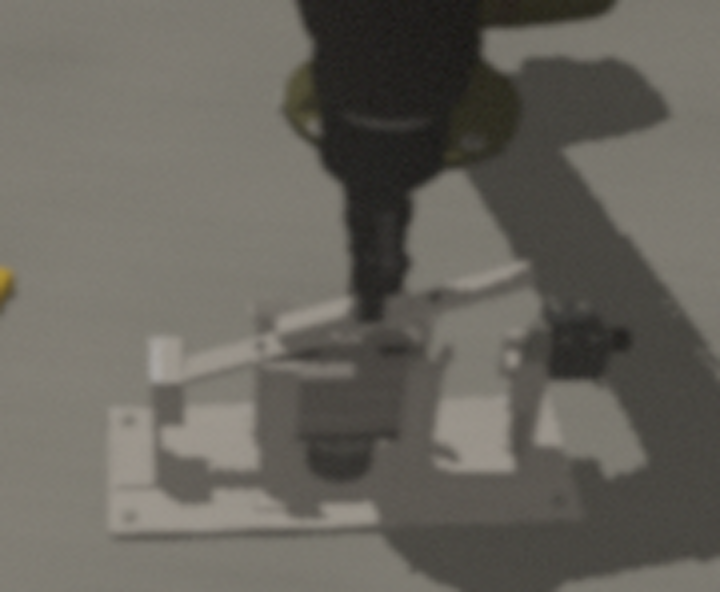

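```bash
python3 -m inch '[[0.01,[0,0,0],0],[0.01,[0,0.004,-0.0008],0],[0.01,[0,0.004,-0.0008],0],[0.01,[0,0,0],0]]' 25; python3 -m inch '[[0.01,[0,0.004,-0.0008],0],[0.01,[0,0.004,-0.0007],0],[0.01,[0,0,0],0]]'; python3 bf3.py
```

```text
clock: 33.5
tcp_pos: [0.5028, 0.0101, 0.163]
tcp_rot: [-0.077, 0.077, -0.703, 0.703]
contact_force: [-0.9, 0.3, 0.6]
finger_gap: 0.0161
clock: 33.88
tcp_pos: [0.5026, 0.0112, 0.1552]
tcp_rot: [-0.077, 0.077, -0.703, 0.703]
contact_force: [0.5, -2.8, 1.7]
finger_gap: 0.0162
-0.132 11 [123.4 124.1 124.9]
-0.126 18 [122.9 123.9 125. ]
-0.12 12 [123.9 124.2 124.9]
-0.114 10 [122.9 123.8 124.7]
-0.108 17 [ 97.6 100.8 101.6]
-0.102 16 [101.6 103.3 104.6]
-0.096 12 [103.9 104.8 107.7]
-0.09 14 [105.  107.1 108.6]
-0.084 16 [106.6 109.8 111.6]
-0.078 17 [109.8 112.  113.4]
-0.072 14 [111.9 114.1 115. ]
-0.066 12 [113.8 115.8 116.8]
-0.06 3 [114.7 116.8 117.5]
-0.054 7 [120.1 120.8 121.6]
-0.048 19 [122.2 136.9 139.3]
-0.042 23 [129.  139.9 142.6]
-0.036 27 [124.2 139.4 144.3]
-0.03 29 [114.1 136.4 146.1]
-0.024 30 [114.  139.4 148.7]
-0.018 39 [114.1 138.8 150.3]
-0.012 33 [113.6 138.4 152.5]
-0.006 43 [113.9 149.4 214.7]
0.0 38 [113.9 141.1 183.8]
0.006 17 [113.3 114.3 141.6]
0.012 16 [112.9 114.5 142. ]
0.018 17 [113.6 114.6 143.1]
0.024 27 [113.8 146.9 163.6]
0.03 32 [113.5 150.1 165.8]
0.036 29 [113.4 149.5 164.2]
0.042 21 [113.6 153.9 155.4]
0.048 18 [153.  156.3 157.9]
0.054 18 [155.8 159.  159.9]
0.06 15 [158.6 160.1 161.6]
0.066 19 [160.8 162.8 163.7]
0.072 16 [161.9 165.1 166.3]
0.078 15 [165.6 167.2 169.2]
0.084 18 [165.3 168.9 169.6]
0.09 16 [168.6 171.2 172.5]
0.096 18 [171.2 172.8 174.7]
0.102 16 [172.2 175.3 176.7]
0.108 25 [107.7 176.5 178.6]
0.114 33 [110.9 128.9 179.4]
0.12 34 [125.3 137.4 145. ]
0.126 27 [123.9 139.2 146.5]
0.132 19 [132.6 147.4 148.4]
0.138 10 [147.6 148.  148.9]
0.144 13 [146.9 147.8 148.5]
pics/c3402.png
```

```bash
python3 -m inch '[[0.01,[0,-0.004,0],0],[0.01,[0,-0.004,0],0],[0.01,[0,-0.003,0],0],[0.01,[0,0,0],0]]' 20;  python3 -m inch '[[0.0185,[0,0,0],0],[0.0185,[0,0,0],0],[0.0185,[0,0,0],0],[0.0185,[0,0,0],0]]'; python3 bf3.py
```

```text
clock: 34.52
tcp_pos: [0.5025, 0.0121, 0.1663]
tcp_rot: [0.077, -0.077, 0.703, -0.702]
contact_force: [-0.3, -0.3, -0.3]
finger_gap: 0.016
clock: 35.02
tcp_pos: [0.5026, 0.0117, 0.1663]
tcp_rot: [0.077, -0.077, 0.703, -0.703]
contact_force: [1.1, 0.4, 0.0]
finger_gap: 0.0187
-0.132 12 [123.3 124.3 125.4]
-0.126 18 [123.4 124.1 125.1]
-0.12 12 [123.6 124.4 125. ]
-0.114 10 [123.3 124.  124.9]
-0.108 14 [116.3 118.2 119.5]
-0.102 17 [117.4 119.2 121.3]
-0.096 13 [118.7 120.5 121.7]
-0.09 14 [119.7 121.5 122.4]
-0.084 18 [118.7 122.3 123.8]
-0.078 16 [121.4 123.1 124.9]
-0.072 14 [121.6 124.5 125.4]
-0.066 12 [120.9 125.  126.2]
-0.06 6 [123.8 126.9 127.9]
-0.054 13 [126.3 127.  127.9]
-0.048 13 [126.4 128.1 128.8]
-0.042 26 [129.4 141.5 145.3]
-0.036 26 [126.6 138.8 145.8]
-0.03 25 [121.3 140.  147.7]
-0.024 28 [125.  141.  146.9]
-0.018 32 [121.5 140.3 149.6]
-0.012 30 [120.5 138.5 149.5]
-0.006 30 [121.4 145.8 228.1]
0.0 37 [121.8 145.9 174.3]
0.006 23 [120.8 136.1 148.7]
0.012 22 [120.6 135.7 149.2]
0.018 23 [120.  137.  150.4]
0.024 29 [120.5 140.4 154.5]
0.03 31 [120.6 145.5 155.9]
0.036 33 [120.7 146.9 156.9]
0.042 21 [121.4 144.6 156.2]
0.048 21 [120.4 141.7 142.7]
0.054 15 [141.  142.9 144.7]
0.06 13 [143.  144.6 146.1]
0.066 17 [140.7 144.2 145.4]
0.072 13 [144.3 145.4 146.3]
0.078 14 [144.6 146.2 147.7]
0.084 14 [144.6 147.4 148.2]
0.09 16 [147. 148. 149.]
0.096 13 [148.1 149.  150.1]
0.102 17 [147.8 149.9 151.5]
0.108 24 [107.8 149.4 152. ]
0.114 37 [116.6 131.  152.3]
0.12 33 [124.2 141.1 153. ]
0.126 22 [121.1 137.  146.8]
0.132 23 [128.5 147.4 148.7]
0.138 11 [147.1 148.1 148.6]
0.144 12 [147.3 148.2 148.8]
pics/c3517.png
```

```bash
python3 -m inch '[[0.03,[0,-0.01,0],0],[0.02,[0,-0.02,-0.02],0],[0.0,[0,0,-0.04],0],[0.0,[0,0,-0.02],0],[0.0,[0,0,0],0],[0.0,[0,0,0],0]]' 40; python3 - <<'E'
from h import *
o=np.array([.505,-.001]);a=np.radians(12.5);X=np.array([np.cos(a),np.sin(a)]);Y=np.array([-np.sin(a),np.cos(a)])
t=get_state()['tcp_pos']; p=t[:2]-o; print(t.round(4),p@X,p@Y)
F=[grab_frame("scene") for _ in range(3)]; d=np.mean([f[1] for f in F],0)
C=cloud("scene",d);q=C[...,:2]-o;x=q@X;y=q@Y;z=C[...,2]
top=.1187+.15*(y+.105)
for b in np.arange(-.108,.12,.012):
    k=(y>=b)&(y<b+.012)&(abs(z-top)<.004)&(abs(x)<.025)
    if k.sum()>5: print(round(b,3),k.sum(),np.percentile(x[k],[3,50,97]).round(4))
im=F[0][0][...,::-1][100:260,220:400]; cv2.imwrite("pics/d1.png",cv2.resize(im,None,fx=4,fy=3.7,interpolation=cv2.INTER_CUBIC))
p,d=grab_frame("top"); cv2.imwrite("pics/d2.png",cv2.resize(p[170:290,190:330,::-1],None,fx=4,fy=4,interpolation=cv2.INTER_CUBIC))
E
```

```text
clock: 35.92
tcp_pos: [0.4854, 0.0894, 0.1968]
tcp_rot: [-0.077, 0.077, -0.703, 0.703]
contact_force: [-0.0, 0.4, -0.9]
finger_gap: -0.0003
[0.4854 0.0894 0.1968] 0.0004084819111683141 0.0924943723158896
-0.108 33 [-0.0088  0.0035  0.0121]
-0.096 27 [-0.0093  0.0028  0.0124]
-0.084 32 [-0.0082  0.0029  0.0118]
-0.072 25 [-0.0091  0.0025  0.0114]
-0.06 21 [-0.0156 -0.0011  0.0103]
-0.048 21 [-0.0094  0.0073  0.0112]
-0.036 12 [0.0082 0.01   0.0119]
-0.024 12 [0.0071 0.0104 0.0123]
-0.012 12 [0.0079 0.0106 0.0121]
-0.0 13 [0.0082 0.0104 0.0126]
0.012 12 [0.008  0.0095 0.013 ]
0.024 14 [0.0072 0.01   0.0123]
0.036 9 [0.0082 0.0105 0.0127]
0.048 35 [-0.0209  0.0008  0.0242]
0.06 34 [-0.0172  0.0037  0.0223]
0.072 28 [-0.0088  0.0033  0.0116]
0.084 32 [-0.0079  0.0029  0.0113]
0.096 31 [-0.009   0.0029  0.0123]
0.108 30 [-0.0086  0.0036  0.0122]
```

View pics/d1.png

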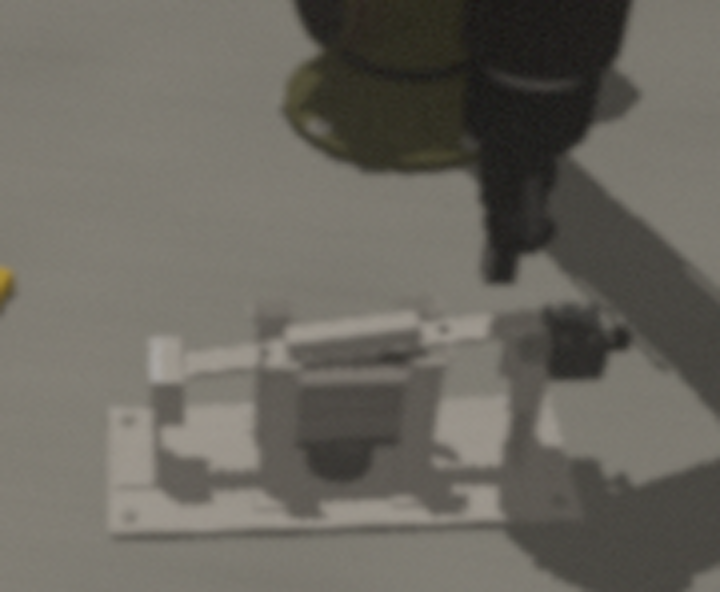

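View pics/d2.png

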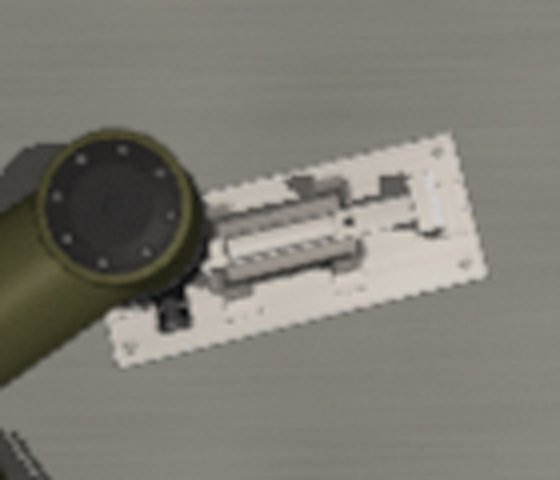

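```bash
python3 -m inch '[[0.0,[0,0.012,0],0],[0.0,[0,0.015,0],0],[0.0,[0,0.008,0],0],[0.0,[0,0.004,0],0],[0.0,[0,0.003,0],0],[0.0,[0,0.003,0],0],[0.0,[0,0,0],0]]'; python3 -m inch '[[0.0,[0,0.003,0],0],[0.0,[0,0.003,0],0],[0.0,[0,0,0],0]]'; python3 -m inch '[[0.0,[0,0.003,0],0],[0.0,[0,0.003,0],0],[0.0,[0,0,0],0]]';python3 bf3.py | tail -42 | awk 'NR%3==0'
```

```text
clock: 37.0
tcp_pos: [0.486, 0.0895, 0.1546]
tcp_rot: [-0.079, 0.076, -0.703, 0.703]
contact_force: [-6.2, -0.5, 13.0]
finger_gap: 0.0001
clock: 37.38
tcp_pos: [0.4853, 0.0898, 0.1451]
tcp_rot: [0.077, -0.077, 0.703, -0.703]
contact_force: [0.3, 0.2, 0.5]
finger_gap: -0.0004
clock: 37.75
tcp_pos: [0.4851, 0.0898, 0.139]
tcp_rot: [0.077, -0.077, 0.703, -0.703]
contact_force: [1.3, 0.3, 1.3]
finger_gap: 0.0003
-0.084 16 [117.7 120.  120.4]
-0.066 12 [118.8 122.  122.9]
-0.048 15 [129.5 137.3 139.3]
-0.03 23 [120.4 134.1 139.5]
-0.012 25 [121.6 136.7 140.8]
0.006 25 [119.5 136.2 142.2]
0.024 25 [125.6 139.6 143.4]
0.042 10 [127.4 128.1 128.7]
0.06 7 [128.9 129.3 131.2]
0.078 48 [130.4 158.3 228. ]
0.096 6 [132.2 138.3 154.9]
0.114 13 [113.3 133.1 133.5]
0.132 22 [124.7 146.6 148.3]
pics/c3790.png
```

```bash
python3 -m inch '[[0.0,[0,0.003,0],0],[0.0,[0,0.003,0],0],[0.0,[0,0,0],0]]'; python3 -m inch '[[0.0,[0,0.003,0],0],[0.0,[0,0.003,0],0],[0.0,[0,0,0],0]]';  python3 bf3.py | tail -42 | awk 'NR%3==0'
```

```text
clock: 38.28
tcp_pos: [0.4849, 0.0896, 0.1326]
tcp_rot: [-0.077, 0.078, -0.703, 0.703]
contact_force: [-0.6, 0.5, -0.1]
finger_gap: -0.0001
clock: 38.65
tcp_pos: [0.4849, 0.0895, 0.1267]
tcp_rot: [-0.077, 0.078, -0.703, 0.703]
contact_force: [0.1, 0.6, -0.6]
finger_gap: 0.0001
-0.084 17 [114.8 117.8 119. ]
-0.066 13 [114.4 118.5 121.1]
-0.048 14 [124.7 132.4 134.5]
-0.03 23 [116.8 131.2 135.5]
-0.012 26 [116.5 128.7 135.3]
0.006 21 [118.  133.  135.1]
0.024 17 [121.1 133.4 135.6]
0.042 3 [119.3 119.4 119.4]
0.06 3 [117.6 119.3 119.7]
0.078 49 [118.9 140.3 215.5]
0.096 9 [118.7 121.6 141.5]
0.114 23 [120.3 126.6 131.9]
0.132 24 [125.4 146.6 148.8]
pics/c3879.png
```

```bash
python3 -m inch '[[0.0,[0,-0.01,0],0],[0.0,[0,-0.03,0],0],[0.0,[0,-0.04,0],0],[0.0,[0,-0.03,0.0],0],[0.0,[0.05,0,0.0],0],[0.0,[0.05,0,0.0],0],[0.0,[0.03,0,0.0],0],[0.0,[0,0,0.0],0]]';  python3 bf3.py .1; python3 - <<'E'
from h import *
o=np.array([.505,-.001]);a=np.radians(12.5);X=np.array([np.cos(a),np.sin(a)]);Y=np.array([-np.sin(a),np.cos(a)])
for n in("scene","top"):
    p,d=grab_frame(n); C=cloud(n,d);q=C[...,:2]-o;x=q@X;y=q@Y;z=C[...,2]
    k=(abs(z-.133)<.006)&(abs(x)<.02)&(abs(y)<.06); print(n,k.sum(),rect(C[k]),C[k].mean(0))
cv2.imwrite("pics/e2.png",cv2.resize(p[170:290,190:330,::-1],None,fx=4,fy=4,interpolation=cv2.INTER_CUBIC))
E
ls -t pics | head -2
```

```text
clock: 39.8
tcp_pos: [0.3576, 0.0613, 0.2392]
tcp_rot: [0.079, -0.076, 0.704, -0.702]
contact_force: [0.8, 0.4, 0.6]
finger_gap: 0.0001
-0.132 12 [122.9 124.1 125.1]
-0.126 18 [123.9 124.2 125.3]
-0.12 11 [123.  124.1 124.8]
-0.114 10 [122.3 123.8 124.9]
-0.108 15 [115.3 117.8 118.7]
-0.102 16 [116.7 118.6 119.5]
-0.096 12 [117.1 118.4 119. ]
-0.09 13 [115.9 118.1 118.8]
-0.084 17 [115.5 118.4 119. ]
-0.078 17 [116.6 118.3 119.1]
-0.072 15 [115.5 118.1 119.6]
-0.066 13 [115.2 119.1 120.9]
-0.06 3 [115.2 118.1 118.5]
-0.054 7 [117.2 118.1 119.3]
-0.048 14 [125.3 132.  134.8]
-0.042 18 [127.1 133.8 135.8]
-0.036 19 [118.3 133.3 135.1]
-0.03 21 [117.7 133.6 135. ]
-0.024 21 [117.3 130.8 135.2]
-0.018 25 [116.9 130.9 134.4]
-0.012 26 [114.3 129.4 135.6]
-0.006 20 [116.1 129.3 135. ]
0.0 22 [115.1 129.1 135. ]
0.006 23 [119.6 131.3 135.5]
0.012 23 [118.9 128.1 135. ]
0.018 20 [117.2 131.7 134.9]
0.024 18 [119.2 132.2 135.5]
0.03 24 [118.5 133.4 135.9]
0.036 18 [122.1 133.9 135.3]
0.042 4 [118.9 118.9 129.4]
0.048 6 [118.3 119.3 119.7]
0.054 7 [118.9 119.8 121. ]
0.06 3 [117.7 118.9 119.3]
0.066 4 [117.4 119.5 120.3]
0.072 11 [118.6 119.2 120.3]
0.078 11 [116.5 119.  120.2]
0.084 9 [118.5 119.3 120.1]
0.09 13 [118.6 119.3 120.4]
0.096 14 [118.2 118.9 119.8]
0.102 13 [118.6 119.2 119.8]
0.108 12 [118.2 119.7 120.3]
0.114 25 [120.1 127.1 133.1]
0.12 31 [123.5 137.3 144.5]
0.126 25 [121.6 138.2 145.8]
0.132 20 [133.9 146.9 149. ]
0.138 11 [147.3 148.2 148.6]
0.144 13 [147.7 148.7 149.4]
pics/c3995.png
scene 220 (array([ 0.504 , -0.0015]), 116.8, 35.7, 11.68) [ 0.51032972 -0.00247     0.13326251]
top 135 (array([ 0.5063, -0.0008]), 117.3, 39.0, 13.82) [ 0.50461117 -0.00122172  0.13322282]
e2.png
c3995.png
```

View pics/e2.png

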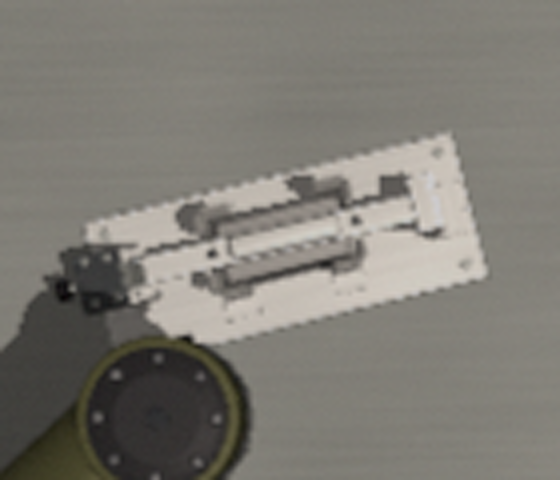

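View pics/c3995.png

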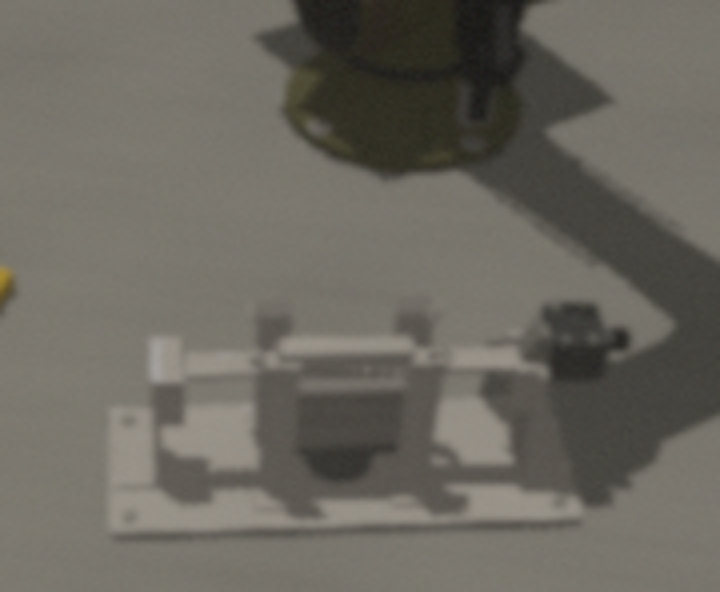

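```bash
python3 - <<'E'
from h import *
d=np.median([grab_frame("top")[1] for _ in range(4)],0).astype(np.float32)
for n,w,a,b,z in[("tin",(160,150,190,185),.07,.1,.085),("nut",(330,160,350,182),.015,.04,.026),("wrench",(222,142,285,165),.004,.03,.005)]: print(n,blob("top",d,w,a,b,z))
p,_=grab_frame("scene"); cv2.imwrite("pics/f.png",p[...,::-1])
E
```

```text
tin {'n': 319, 'z': 0.0842, 'cen': array([0.725 , 0.2876]), 'rect': (array([0.7249, 0.2884]), 70.9, 68.6, -1.42)}
nut {'n': 67, 'z': 0.0251, 'cen': array([ 0.7113, -0.2835]), 'rect': (array([ 0.7116, -0.2823]), 35.5, 31.4, 87.8)}
wrench {'n': 230, 'z': 0.0071, 'cen': array([0.7862, 0.0282]), 'rect': (array([0.7851, 0.0203]), 182.9, 41.0, 5.14)}
```

View pics/f.png

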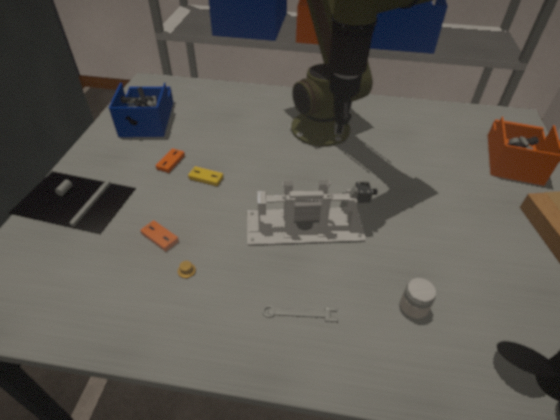

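The pictures show the bar lying level, from the keeper at about (263,200) to the latch at about (365,192). The tin, nut and spanner are where they were at the start.

```bash
python3 - <<'E'
from bench import order
print(order.finish_job())
E
```

```text
the job is handed in; nothing more can be done
None
```

I loaded both loose anodes, barred the stack down and handed the job in at about 40 s of the 72 s allowed. `finish_job` gave no verdict.

**What I did**
- **Anodes:** I lowered each one with the sinking platform until the wrist force read about zero, then opened the fingers. The top anode measured level after each release.
- **Bar:** I tilted it in the grip by resting its end on top of the keeper, then slid its other end under the lip. On the first descent the tilted bar went down to the ledge, so I backed up and loosened the grip, and it hooked under the lip. I then let go and pressed the latch end down with closed fingertips.

**What the last checks showed**
- **Level and height:** the bar stays level to about 0.005 rad with nothing touching it. Its underside is at about 111 to 112 mm.
- **Centring:** the rib measured within about 2 mm of the dispenser's centre in the top view, but about 6 mm off in the scene view, where the rib's visible side biases it. Its angle read 13.8° from above and 11.7° in the scene view, against the dispenser's 12.5°.
- **Bystanders:** the tin and nut measured within 1 mm of where they started. The spanner's blob centre read 4 mm off and its box centre about 1 mm, which is within the measuring noise.

**What I could not confirm**
- While I pressed the bar down, the force read about 13 N once (with 6 N sideways) and then dropped to about zero.
- I did not see the bolt's position directly. That it snapped out is inferred from the bar staying down against the spring.

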